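# Close the tea tin with its double lid and check the inner lid

### The arm

A 6-joint arm with a two-finger parallel gripper is mounted at the origin on the work surface. World frame = base frame: x ahead of the robot, y to its left, z up, the work surface at z = 0. Lengths are in m, angles in rad, forces in N, time in s.
With the tool pointing down it reaches from about 0.325 to 0.85 m from the base axis. Payload 15.5 kg.
Tool frame: the origin (TCP) lies midway between the tips of the shut fingers; the grasp point (between the pads) lies env.grasp_offset behind it (env.grasp_offset is the distance from the TCP to the grasp point, in m); z points along the fingers, y is the direction in which the jaws open and shut (so a half turn about z gives the same grasp; the last joint's range is limited). The gripper opens to 91 mm and grips with 3 to 60 N. Pads are 32 mm wide; open, the fingers measure 118 mm over their backs; the gripper's body (76 mm by 178 mm) begins 60 mm behind the grasp point.
Start: joints at [-1.341, 0.494, 1.345, -0, 1.302, -0.096], TCP at [0.2, -0.592, 0.214] pointing down, gripper open.
Joint ranges: [-2.91, 2.91], [-0.82, 2.16], [0.22, 2.67], [-1.22, 4.37], [0.12, 2.79], [-3.08, 3.08]. Speed limits (rad/s): [1.89, 1.89, 2.57, 3.01, 3.01, 3.01].

### API

Orientations are given as [roll, pitch, yaw] about the fixed x, y, z axes, in that order (R = Rz(yaw) Ry(pitch) Rx(roll)).
In Python, from bench import env, imaging, models gives the robot as it stands.
- The arm moves only by the tool drive_tool, never from a script. Its argument "commands" is a list of rows, each an object of numbers: "claw": the opening, from 0 (shut) to 1 (fully open); "dx", "dy", "dz": the shift along the tool's x, y, z in m; "rx", "ry", "rz": the turn, a rotation vector about the tool's x, y, z in degrees. In form: [{"claw": .., "dx": .., "dy": .., "dz": .., "rx": .., "ry": .., "rz": ..}, ...]. A call has 1 to 12 rows; each row shifts and turns the pose as measured when the row begins, along the tool's axes as they then stand; what a row does not reach is not made up. A row lasts 1/8 s, in which the tool goes at most 62.5 mm and 10.7 degrees, less where a joint would pass 70% of its speed; a pose out of reach is approached as far as the arm can. A call with a gripper value outside its range is refused whole. The fingers move at their own pace and stop on an object; "newtons" is the grip in N (left out, the last holds). Time passes only in rows, so rows that do not move let the fingers close. It gives the time, the measured TCP pose, the force and the opening at its end, in the units of the state.
- env.read_state(): the state, without advancing time (a new reading comes with each control period).
- imaging.camera(name): name is "side" or "top" or "wrist"; returns the picture (400x640x3 uint8, red, green, blue); there is no depth.
- imaging.camera_model(name): a dict with "camera_matrix" (3x3 intrinsics, pixels), "R" (3x3) and "t" (3): a world point X has camera coordinates R X + t. Camera axes: x right, y down, z forward; pixel columns grow to the right and rows downward; lengths in m; the calibration is good to about 2 mm. A picture is of the moment at which its call begins: read the wrist's pose just before it. camera_model takes no time and is no camera call; for the wrist camera it gives the pose at the moment of the call.
- env.job_done(): hands the job in, once; it reports no verdict.
Trained networks look in the newest picture that a camera, given by its name, has taken for a name from the list of things; names that differ only in an ending like _2 or _b are one class to them, and where a whole thing is asked for, a point or a joint stands for the part that bears it (a point fixed in the world has none). Each returns a list of dicts, best first, with "conf" (0 to 1); they miss things now and then, are a little off and sometimes report something else, mostly with a low value. They report only what shows in the picture. A call takes as long as a camera call. They do not tell look-alikes from the thing itself.
- models.search_frame(camera, name): "centre" ([x, y, z] in m, in the coordinates of the camera as it stood for that picture, good to about 4 mm: the middle of the surface that is visible of it).
- models.mark_of(camera, name): "centre" ([x, y, z] in m, in the coordinates of the camera as it stood for that picture, good to about 4 mm: a listed point, or the origin of a listed thing).
The state is a dict: "clock": time; "q": joint angles; "joint_vel": joint speeds; "joint_torque": joint torques, N m; "position": TCP position; "tool_rot": TCP orientation; "wrist_force": force on the tool from outside, world axes, zero at the start; "wrist_torque": the same for the moment, N m; "finger_gap": finger opening in m.
Only numpy, scipy, OpenCV 4.12 (cv2) and the standard library are available. Lean on these libraries where they do the work, as an engineer would, in place of code of your own. Each camera call takes 0.05 s, during which the arm holds its last target.

### The job

Tip the loose cover of the tea tin well up by its fin (15 degrees or so) with its opposite edge still resting on the tin, then lift it off and lay it flat, fin up, on the middle of the wooden board. Pick up the nested double lid by the inner lid's knob so that both lids travel together, lower it (do not drop it) onto the tin until the inner lid sits home in the mouth, and let go. Then, so that the inner lid can be checked, lift the outer lid alone by its collar straight up, leaving the inner lid seated and undisturbed, and finish while still holding the outer lid level about 10 cm up, above the tin; leave all the other things where they are.

Things in the scene. Friction and masses are not known exactly. Their poses are not given: they have to be found in the camera images.
- tin: Steel tea tin, open round can fixed to the table: outer diameter 88 mm, wall 2 mm (mouth 84 mm), 90 mm high. Origin: centre of its underside, on the table; z up.
- tin_mouth (a point): Centre of the tin's mouth at rim height, 90 mm above the table.
- cover: Loose temporary aluminium cover on the tin's rim, about 70 g: disc of 100 mm diameter, with a short skirt (inner diameter 95 mm) that goes around the tin. Origin: centre of the skirt's lower edge; z up; +x towards its fin. Skirt 5 mm deep; disc from z = 5 mm (this underside lies on the rim) to 8 mm. The fin starts on the side away from the robot, give or take 35 degrees.
- cover_fin (a point): Middle of the cover's upright black fin, at x = +36 mm, y = 0, z = 22 mm in the cover's frame. The fin is 10 mm thick (along the cover's x), 28 mm wide (along y) and stands from z = 8 to 36 mm.
- cover_heel (a point): The cover's edge opposite the fin, at x = -49 mm, z = 5 mm (disc underside) in the cover's frame: the edge on which it tips.
- board: Flat wooden board fixed on the table, 150 x 150 x 12 mm. Origin: centre of its underside; its top is 12 mm above the table.
- inner_lid: Inner lid of the double lid, aluminium, about 100 g. Origin: centre of the plug's underside; z up. Tapered plug z = 0 to 14 mm (66 mm diameter at the foot, 76 mm above), flange of 92 mm diameter z = 14 to 18 mm, upright knob in the middle. Starts with the plug on the table, outer lid on it; seated, the flange rests on the tin's rim and the origin is 76 mm above the table.
- knob_top (a point): Top centre of the inner lid's dark wooden knob: round, straight, 18 mm diameter, from z = 18 to 67 mm in the inner lid's frame; its top 26 mm stand free above the outer lid's collar.
- outer_lid: Outer lid of the double lid, aluminium, about 90 g, loose on the inner lid's flange: disc of 104 mm diameter with a skirt and a collar in the middle. Origin: centre of the skirt's lower edge; z up. Skirt z = 0 to 7 mm (inner diameter 99 mm), disc z = 7 to 10 mm. Nested, its origin is 11 mm above the inner lid's. It must rise 56 mm to be clear of the knob.
- collar_top (a point): Centre of the top of the outer lid's upright round collar: 44 mm outer, 36 mm inner diameter, z = 10 to 30 mm in the outer lid's frame; the inner lid's knob pokes up through it.
- mug: Bystander: aluminium mug, 76 mm diameter, 80 mm high, handle at its +y side. Origin: centre of underside.
- cup: Bystander: blue ceramic cup, 80 mm diameter, 70 mm high. Origin: centre of underside.
- sugar_jar: Bystander: glass sugar jar with a steel twist lid, 70 mm diameter, 85 mm high. Origin: centre of underside.
- honey_jar: Bystander: small amber jar, 44 mm diameter, 50 mm high. Origin: centre of underside.
- spoon: Bystander: steel teaspoon, 140 mm long, lying crosswise on the table between robot and tin.
- creamer: Bystander: small white ceramic pot, 48 mm diameter, 45 mm high. Origin: centre of underside.
Mind the look-alikes: they are no part of the job. Leave any orange look-alike of the cover alone. What is shaped like the inner_lid but purple is not meant.

How it is judged:
By the outcome, as a careful person would: the job done as asked, in the order asked, and still so for the second after the job is handed in, while the arm keeps its last pose, push and grip.
It also fails if it takes over 58 s, if anything falls off the work surface, if the arm or the gripper's body presses on something with over 40 N, if the wrist force passes 120 N, or if a joint passes its speed limit or range.

## Working session

There is one attempt and no reset: what is moved stays moved. The work goes in short steps, Python scripts to look and compute and a tool call to move; the robot and the scene stay as the last step left them, time stands still between calls to the robot, and variables do not carry over. Pictures are saved under pics/ and viewed, and the job is handed in when it is done.

Besides the shell and the picture viewer there is one more tool, called after "Request:" as name(argument=value, ...), one argument or row to a line, values as JSON. drive_tool: Moves the arm, as the interface text tells. Its arguments: {"type":"object","properties":{"commands":{"type":"array","items":{"type":"object","properties":{"claw":{"type":"number"},"dx":{"type":"number"},"dy":{"type":"number"},"dz":{"type":"number"},"rx":{"type":"number"},"ry":{"type":"number"},"rz":{"type":"number"}}}},"newtons":{"type":"number"}},"required":["commands"]}

```bash
ls; mkdir -p pics; python3 - <<'E'
from bench import env, imaging, models
import cv2
print(env.read_state(), env.grasp_offset)
for n in ("top","side","wrist"):
    im=imaging.camera(n); cv2.imwrite(f"pics/{n}0.png",im[:,:,::-1])
E
```

```text
pics
{'clock': 0.0, 'q': array([-1.34048664e+00,  4.94183761e-01,  1.34612495e+00, -1.80174194e-05,
        1.30250624e+00, -9.55256596e-02]), 'joint_vel': array([ 0.00088116,  0.00095332, -0.00049373,  0.00043398, -0.00112577,
       -0.00112556]), 'joint_torque': array([ 2.64415758e-03, -8.78823209e+01, -3.81869745e+01,  7.08151585e-02,
        5.31275163e-02, -6.56158136e-05]), 'position': array([ 0.19995748, -0.59174892,  0.21334   ]), 'tool_rot': array([-3.14037427e+00, -9.92956440e-05,  3.25840070e-01]), 'wrist_force': array([-0.0725337 , -0.58252004, -0.02849209]), 'wrist_torque': array([0.03033241, 0.01240429, 0.05242918]), 'finger_gap': 0.09084886780517515} 0.0188
```

View pics/top0.png

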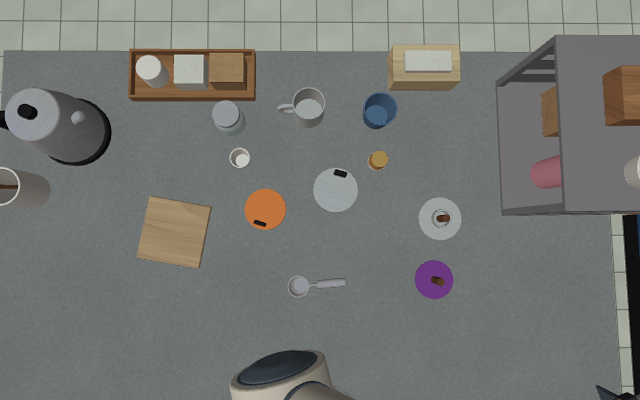

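View pics/side0.png

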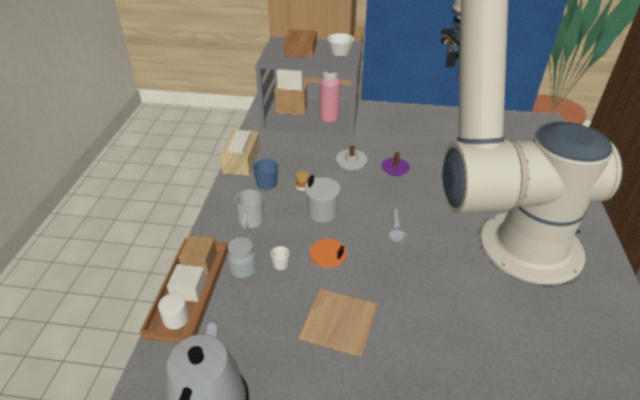

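View pics/wrist0.png

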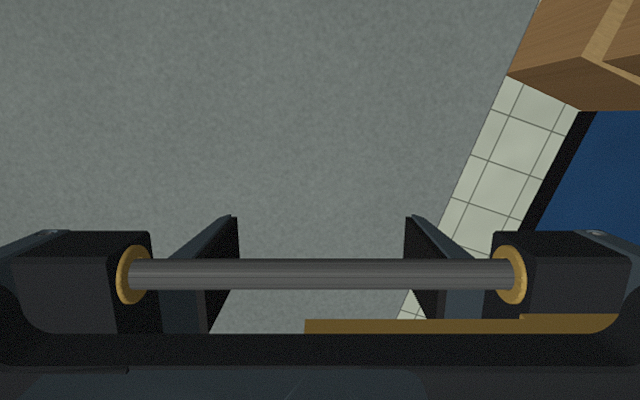

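```bash
cat > h.py <<'E'
from bench import env, imaging, models
import numpy as np, cv2
from scipy.spatial.transform import Rotation as Ro
def cam(n):
    m=imaging.camera_model(n); return np.array(m["camera_matrix"]),np.array(m["R"]),np.array(m["t"])
def w(n,c):
    K,R,t=cam(n); return R.T@(np.array(c)-t)
def proj(n,X):
    K,R,t=cam(n); p=K@(R@np.array(X)+t); return p[:2]/p[2]
def ray(n,u,z):
    K,R,t=cam(n); d=R.T@np.linalg.inv(K)@np.array([u[0],u[1],1.]); c=-R.T@t
    return c+d*(z-c[2])/d[2]
E
python3 - <<'E'
from h import *
np.set_printoptions(precision=4,suppress=True)
for n in ("top","side"):
    K,R,t=cam(n); print(n,K[0,0],K[:2,2],"pos",-R.T@t,"\n",R)
for n in ("top","side"):
    for th in ("tin_mouth","cover","cover_fin","board","inner_lid","knob_top","outer_lid","collar_top"):
        r=models.mark_of(n,th)
        for d in r[:3]: 
            X=w(n,d["centre"]); print(n,th,round(d["conf"],2),X,proj(n,X).round())
E
```

```text
top 408.69886667780236 [316.6809 198.348 ] pos [0.4991 0.0117 0.9962] 
 [[-0.0102 -0.9995  0.0309]
 [-0.9971  0.0078 -0.0763]
 [ 0.076  -0.0316 -0.9966]]
side 494.48290745633443 [319.0651 200.1863] pos [0.4535 1.0265 0.9791] 
 [[-0.9911 -0.1328  0.0043]
 [-0.0896  0.6439 -0.7599]
 [ 0.0981 -0.7535 -0.6501]]
top tin_mouth 0.32 [ 0.5171 -0.3114  0.0402] [441. 221.]
top cover 0.97 [0.5497 0.1058 0.0009] [265. 209.]
top cover 0.84 [ 0.5879 -0.0606  0.0863] [336. 190.]
top cover_fin 0.97 [0.5151 0.1126 0.0247] [261. 223.]
top cover_fin 0.78 [ 0.6235 -0.0686  0.1073] [340. 172.]
top cover_fin 0.31 [ 0.5424 -0.0452  0.0895] [329. 210.]
top board 0.93 [ 0.5015  0.3235 -0.0021] [175. 230.]
top board 0.27 [ 0.5389 -0.0436  0.0898] [329. 211.]
top inner_lid 0.66 [ 0.5259 -0.3123 -0.003 ] [435. 217.]
top knob_top 0.94 [ 0.3776 -0.3     0.0645] [442. 282.]
top knob_top 0.64 [ 0.525  -0.3137  0.0651] [445. 217.]
top outer_lid 0.89 [ 0.5227 -0.3157  0.0101] [438. 219.]
top collar_top 0.9 [ 0.5213 -0.3136  0.042 ] [442. 219.]
top collar_top 0.29 [ 0.5377 -0.0459  0.087 ] [330. 212.]
side tin_mouth 0.79 [ 0.583  -0.058   0.0883] [323. 189.]
side cover 0.87 [ 0.5849 -0.0576  0.0821] [323. 190.]
side cover_fin 0.82 [0.5153 0.1172 0.0221] [340. 251.]
side board 0.87 [0.4971 0.3236 0.0014] [338. 321.]
side inner_lid 0.77 [ 0.3775 -0.2939  0.0025] [394. 169.]
side inner_lid 0.51 [ 0.5233 -0.3168 -0.0011] [350. 162.]
side knob_top 0.67 [ 0.3751 -0.2935  0.067 ] [397. 153.]
side knob_top 0.44 [ 0.5208 -0.3144  0.0645] [352. 147.]
side outer_lid 0.86 [ 0.5208 -0.3143  0.0122] [351. 160.]
side outer_lid 0.3 [ 0.5225 -0.3146  0.0005] [351. 162.]
side collar_top 0.89 [ 0.5247 -0.3169  0.0383] [351. 153.]
side collar_top 0.2 [ 0.7889  0.0005 -0.0012] [250. 219.]
```

The top view shows the silver cover at (336,190), with its fin at (340,173) on the far side. The orange look-alike is at (265,209), the double lid at (440,218), the purple one at (434,280) and the board at (174,232). I'll refine these positions with circle and contour fits.

```bash
python3 - <<'E'
from h import *
from scipy.optimize import least_squares
np.set_printoptions(precision=4,suppress=True)
im=cv2.cvtColor(imaging.camera("top"),cv2.COLOR_RGB2BGR); g=cv2.GaussianBlur(cv2.cvtColor(im,cv2.COLOR_BGR2GRAY),(3,3),0).astype(float)
def fit(X0,z,r,n=72,n0=None,s=1):
    # sample radial profiles at world height z, find edge near r
    c=np.array(X0[:2],float)
    for it in range(4):
        pts=[]
        for a in np.linspace(0,2*np.pi,n,endpoint=False):
            rr=np.arange(r-.008,r+.0085,.0005)
            P=[proj("top",[c[0]+q*np.cos(a),c[1]+q*np.sin(a),z]) for q in rr]
            P=np.array(P,np.float32)
            v=cv2.remap(g.astype(np.float32),P[:,0].reshape(1,-1),P[:,1].reshape(1,-1),cv2.INTER_LINEAR)[0]
            d=np.gradient(v); i=np.argmax(-d)
            if -d[i]>2: pts.append(c+rr[i]*np.array([np.cos(a),np.sin(a)]))
        pts=np.array(pts)
        f=lambda p:np.hypot(*(pts-p[:2]).T)-p[2]
        s=least_squares(f,[*c,r],loss="soft_l1",f_scale=.001); c=s.x[:2]
    return s.x,len(pts),np.median(abs(s.fun))
print("cover",fit([.5855,-.059],.0935,.05))
print("outer",fit([.5215,-.3145],.021,.052))
hsv=cv2.cvtColor(im,cv2.COLOR_BGR2HSV)
# board
m=cv2.inRange(hsv,(8,50,60),(25,200,255)); roi=np.zeros_like(m); roi[185:280,125:225]=255; m&=roi
cs,_=cv2.findContours(m,0,2); c=max(cs,key=cv2.contourArea); b=cv2.boxPoints(cv2.minAreaRect(c)); 
B=np.array([ray("top",p,.012) for p in b]); print("board",B.mean(0),[np.linalg.norm(B[i]-B[i-1]) for i in range(4)],B[:,:2])
# fin
m=(g<45).astype(np.uint8); 
n,l,st,ce=cv2.connectedComponentsWithStats(m)
for i in range(1,n):
    if st[i,4]>10 and 320<ce[i][0]<360 and 160<ce[i][1]<220:
        p=ce[i]; print("fin",st[i],p,ray("top",p,.121),ray("top",p,.11)); 
        ys,xs=np.where(l==i); print(cv2.minAreaRect(np.c_[xs,ys].astype(np.float32)))
big=cv2.resize(im[140:240,280:480],None,fx=4,fy=4,interpolation=cv2.INTER_CUBIC); cv2.imwrite("pics/crop1.png",big)
E
```

```text
Traceback (most recent call last):
  File "h.py", line 9, in proj
    K,R,t=cam(n); p=K@(R@np.array(X)+t); return p[:2]/p[2]
          ~~~^^^
  File "h.py", line 5, in cam
    m=imaging.camera_model(n); return np.array(m["camera_matrix"]),np.array(m["R"]),np.array(m["t"])
ValueError: time passes only in moves, steps and waits
```

```bash
cat > h.py <<'E'
from bench import env, imaging, models
import numpy as np, cv2
from scipy.spatial.transform import Rotation as Ro
from scipy.optimize import least_squares
np.set_printoptions(precision=4,suppress=True)
_c={}
def cam(n):
    if n not in _c:
        m=imaging.camera_model(n); _c[n]=(np.array(m["camera_matrix"]),np.array(m["R"]),np.array(m["t"]))
    return _c[n]
def w(n,c):
    K,R,t=cam(n); return R.T@(np.array(c)-t)
def proj(n,X):
    K,R,t=cam(n); p=K@(R@np.array(X)+t); return p[:2]/p[2]
def ray(n,u,z):
    K,R,t=cam(n); d=R.T@np.linalg.inv(K)@np.array([u[0],u[1],1.]); c=-R.T@t
    return c+d*(z-c[2])/d[2]
def fit(cn,g,X0,z,r,n=72,sg=-1,win=.008,th=2):
    c=np.array(X0[:2],float)
    for it in range(4):
        pts=[]
        for a in np.linspace(0,2*np.pi,n,endpoint=False):
            rr=np.arange(r-win,r+win+.0005,.0005)
            P=np.array([proj(cn,[c[0]+q*np.cos(a),c[1]+q*np.sin(a),z]) for q in rr],np.float32)
            v=cv2.remap(g.astype(np.float32),P[:,0].reshape(1,-1),P[:,1].reshape(1,-1),cv2.INTER_LINEAR)[0]
            d=sg*np.gradient(v); i=np.argmax(d)
            if d[i]>th: pts.append(c+rr[i]*np.array([np.cos(a),np.sin(a)]))
        pts=np.array(pts)
        s=least_squares(lambda p:np.hypot(*(pts-p[:2]).T)-p[2],[*c,r],loss="soft_l1",f_scale=.001); c=s.x[:2]
    return s.x,len(pts),np.median(abs(s.fun))
def gray(im): return cv2.GaussianBlur(cv2.cvtColor(im,cv2.COLOR_RGB2GRAY),(3,3),0).astype(float)
E
python3 - <<'E'
from h import *
im0=imaging.camera("top"); im=cv2.cvtColor(im0,cv2.COLOR_RGB2BGR); g=gray(im0)
print("cover",fit("top",g,[.5855,-.059],.0935,.05))
print("outer",fit("top",g,[.5215,-.3145],.021,.052))
hsv=cv2.cvtColor(im,cv2.COLOR_BGR2HSV)
m=cv2.inRange(hsv,(8,50,60),(25,200,255)); roi=np.zeros_like(m); roi[185:280,125:225]=255; m&=roi
cs,_=cv2.findContours(m,0,2); c=max(cs,key=cv2.contourArea); b=cv2.boxPoints(cv2.minAreaRect(c)); 
B=np.array([ray("top",p,.012) for p in b]); print("board",B.mean(0),[np.linalg.norm(B[i]-B[i-1]) for i in range(4)],B[:,:2])
m=(g<60).astype(np.uint8); 
n,l,st,ce=cv2.connectedComponentsWithStats(m)
for i in range(1,n):
    if st[i,4]>10 and 320<ce[i][0]<360 and 160<ce[i][1]<220:
        p=ce[i]; print("fin",st[i],p,ray("top",p,.121),ray("top",p,.11)); 
        ys,xs=np.where(l==i); print(cv2.minAreaRect(np.c_[xs,ys].astype(np.float32)))
big=cv2.resize(im[140:240,280:480],None,fx=4,fy=4,interpolation=cv2.INTER_CUBIC); cv2.imwrite("pics/crop1.png",big)
E
```

```text
cover (array([ 0.5878, -0.058 ,  0.0496]), 71, np.float64(0.0003677533994448437))
outer (array([ 0.5232, -0.3147,  0.0516]), 72, np.float64(0.00040346013560182276))
board [0.4975 0.3213 0.012 ] [np.float64(0.1520838215346911), np.float64(0.14951420124290032), np.float64(0.1539642105604801), np.float64(0.14985402188237157)] [[0.4382 0.4081]
 [0.5859 0.3847]
 [0.5569 0.2335]
 [0.4092 0.2588]]
fin [334 170  13   7  56] [340.0357 172.9643] [ 0.6206 -0.0671  0.121 ] [ 0.6221 -0.0681  0.11  ]
((340.01885986328125, 172.9339599609375), (11.538285255432129, 4.807618618011475), 15.945395469665527)
```

View pics/crop1.png

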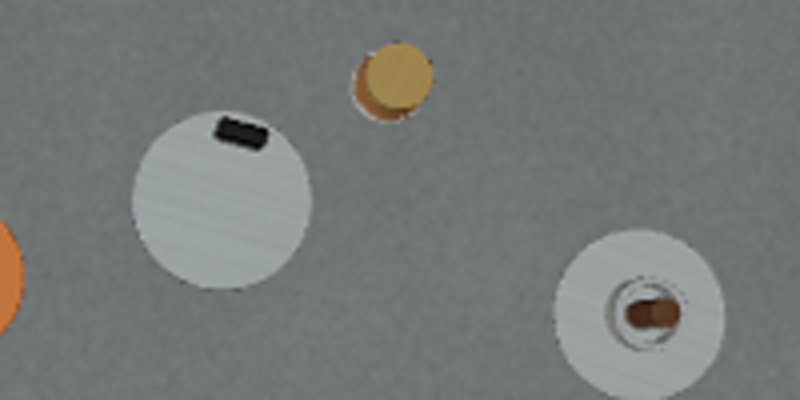

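The cover's centre is about (0.588, -0.058) with the fin at a yaw of about -15.5°. Both fits agree with the crop. Next is a helper that turns a target into tool-frame rows.

```bash
cat >> h.py <<'E'
def plan(pos,rpy_deg,n,dec=4):
    """print n rows leading straight to TCP pos/rpy from present measured pose"""
    s=env.read_state(); p0=np.array(s["position"]); R0=Ro.from_euler("xyz",s["tool_rot"])
    R1=Ro.from_euler("xyz",rpy_deg,degrees=True); rv=(R0.inv()*R1).as_rotvec()
    step=Ro.from_rotvec(rv/n); d=(np.array(pos)-p0)/n; R=R0
    print("dist",np.linalg.norm(d)*1e3,"mm/row; deg/row",np.degrees(np.linalg.norm(rv))/n)
    for i in range(n):
        t=R.inv().apply(d); a=np.degrees(rv/n); 
        print({k:round(float(v),dec) for k,v in zip(("dx","dy","dz"),t)}, {k:round(float(v),2) for k,v in zip(("rx","ry","rz"),a)}); R=R*step
def st():
    s=env.read_state(); print("t",round(s["clock"],2),"p",np.round(s["position"],4),"rpy",np.round(np.degrees(s["tool_rot"]),2),"F",np.round(s["wrist_force"],1),"T",np.round(s["wrist_torque"],2),"gap",round(s["finger_gap"]*1e3,1),"q",np.round(s["q"],2))
E
python3 -c "
from h import *
plan([.6225,-.0676,.18],[180,0,74.5],14); st()"
```

```text
dist 48.166800597751006 mm/row; deg/row 3.988066837046964
{'dx': 0.0406, 'dy': -0.0258, 'dz': 0.0024} {'rx': -0.0, 'ry': -0.0, 'rz': -3.99}
{'dx': 0.0423, 'dy': -0.023, 'dz': 0.0024} {'rx': -0.0, 'ry': -0.0, 'rz': -3.99}
{'dx': 0.0438, 'dy': -0.02, 'dz': 0.0024} {'rx': -0.0, 'ry': -0.0, 'rz': -3.99}
{'dx': 0.0451, 'dy': -0.0169, 'dz': 0.0024} {'rx': -0.0, 'ry': -0.0, 'rz': -3.99}
{'dx': 0.0461, 'dy': -0.0137, 'dz': 0.0024} {'rx': -0.0, 'ry': -0.0, 'rz': -3.99}
{'dx': 0.047, 'dy': -0.0104, 'dz': 0.0024} {'rx': -0.0, 'ry': -0.0, 'rz': -3.99}
{'dx': 0.0476, 'dy': -0.0072, 'dz': 0.0024} {'rx': -0.0, 'ry': -0.0, 'rz': -3.99}
{'dx': 0.048, 'dy': -0.0038, 'dz': 0.0024} {'rx': -0.0, 'ry': -0.0, 'rz': -3.99}
{'dx': 0.0481, 'dy': -0.0005, 'dz': 0.0024} {'rx': -0.0, 'ry': -0.0, 'rz': -3.99}
{'dx': 0.048, 'dy': 0.0029, 'dz': 0.0024} {'rx': -0.0, 'ry': -0.0, 'rz': -3.99}
{'dx': 0.0477, 'dy': 0.0062, 'dz': 0.0024} {'rx': -0.0, 'ry': -0.0, 'rz': -3.99}
{'dx': 0.0472, 'dy': 0.0095, 'dz': 0.0024} {'rx': -0.0, 'ry': -0.0, 'rz': -3.99}
{'dx': 0.0464, 'dy': 0.0128, 'dz': 0.0024} {'rx': -0.0, 'ry': -0.0, 'rz': -3.99}
{'dx': 0.0454, 'dy': 0.0159, 'dz': 0.0024} {'rx': -0.0, 'ry': -0.0, 'rz': -3.99}
t 1.05 p [ 0.2    -0.5921  0.2139] rpy [-180.     -0.     18.67] F [ 0.7  0.5 -0.4] T [-0.02 -0.01  0.01] gap 91.3 q [-1.34  0.49  1.35  0.    1.3  -0.1 ]
```

Request:
drive_tool(
  commands=[
    {"dx":0.041,"dy":-0.026,"rz":-4},
    {"dx":0.042,"dy":-0.023,"rz":-4},
    {"dx":0.044,"dy":-0.02,"rz":-4},
    {"dx":0.045,"dy":-0.017,"rz":-4},
    {"dx":0.046,"dy":-0.014,"rz":-4},
    {"dx":0.047,"dy":-0.01,"rz":-4},
    {"dx":0.048,"dy":-0.007,"rz":-4},
    {"dx":0.048,"dy":-0.004,"rz":-4},
    {"dx":0.048,"rz":-4},
    {"dx":0.048,"dy":0.003,"rz":-4},
    {"dx":0.048,"dy":0.006,"rz":-4},
    {"dx":0.047,"dy":0.009,"rz":-4},
  ],
)

```text
schema error: expected keys claw, dx, dy, dz, rx, ry, rz
```

```bash
python3 -c "
from h import *
st();plan([.6225,-.0676,.2],[180,0,74.5],3)"
```

```text
t 1.05 p [ 0.2    -0.5921  0.2139] rpy [-180.     -0.     18.67] F [ 0.7  0.5 -0.4] T [-0.02 -0.01  0.01] gap 91.3 q [-1.34  0.49  1.35  0.    1.3  -0.1 ]
dist 224.54200459599042 mm/row; deg/row 18.61097857288583
{'dx': 0.1894, 'dy': -0.1206, 'dz': 0.0046} {'rx': -0.0, 'ry': -0.0, 'rz': -18.61}
{'dx': 0.2179, 'dy': -0.0538, 'dz': 0.0046} {'rx': -0.0, 'ry': -0.0, 'rz': -18.61}
{'dx': 0.2237, 'dy': 0.0185, 'dz': 0.0046} {'rx': -0.0, 'ry': -0.0, 'rz': -18.61}
```

All keys are needed in every row.

Request:
drive_tool(
  commands=[
    {"claw":1,"dx":0.041,"dy":-0.026,"dz":0,"rx":0,"ry":0,"rz":-4},
    {"claw":1,"dx":0.042,"dy":-0.023,"dz":0,"rx":0,"ry":0,"rz":-4},
    {"claw":1,"dx":0.044,"dy":-0.02,"dz":0,"rx":0,"ry":0,"rz":-4},
    {"claw":1,"dx":0.045,"dy":-0.017,"dz":0,"rx":0,"ry":0,"rz":-4},
    {"claw":1,"dx":0.046,"dy":-0.014,"dz":0,"rx":0,"ry":0,"rz":-4},
    {"claw":1,"dx":0.047,"dy":-0.01,"dz":0,"rx":0,"ry":0,"rz":-4},
    {"claw":1,"dx":0.048,"dy":-0.007,"dz":0,"rx":0,"ry":0,"rz":-4},
    {"claw":1,"dx":0.048,"dy":-0.004,"dz":0,"rx":0,"ry":0,"rz":-4},
    {"claw":1,"dx":0.048,"dy":0,"dz":0,"rx":0,"ry":0,"rz":-4},
    {"claw":1,"dx":0.048,"dy":0.003,"dz":0,"rx":0,"ry":0,"rz":-4},
    {"claw":1,"dx":0.048,"dy":0.006,"dz":0,"rx":0,"ry":0,"rz":-4},
    {"claw":1,"dx":0.047,"dy":0.009,"dz":0,"rx":0,"ry":0,"rz":-4},
  ],
  newtons=25,
)

```text
clock: 2.55
position: [0.5671, -0.1268, 0.2144]
tool_rot: [3.137, 0.002, 1.185]
wrist_force: [-0.0, -1.7, 0.1]
finger_gap: 0.0912
```

```bash
python3 -c "
from h import *
st();plan([.6225,-.0676,.2],[180,0,74.5],3)"
```

```text
t 2.55 p [ 0.5671 -0.1268  0.2144] rpy [179.75   0.13  67.91] F [-0.  -1.7  0.1] T [-0.01 -0.06 -0.03] gap 91.2 q [-0.32  0.43  1.46 -0.    1.25  0.07]
dist 27.445857537274648 mm/row; deg/row 2.197094234545366
{'dx': 0.0252, 'dy': 0.0097, 'dz': 0.0048} {'rx': 0.08, 'ry': 0.05, 'rz': -2.2}
{'dx': 0.0248, 'dy': 0.0106, 'dz': 0.0048} {'rx': 0.08, 'ry': 0.05, 'rz': -2.2}
{'dx': 0.0244, 'dy': 0.0116, 'dz': 0.0048} {'rx': 0.08, 'ry': 0.05, 'rz': -2.2}
```

Request:
drive_tool(
  commands=[
    {"claw":1,"dx":0.025,"dy":0.01,"dz":0.005,"rx":0.1,"ry":0,"rz":-2.2},
    {"claw":1,"dx":0.025,"dy":0.011,"dz":0.005,"rx":0.1,"ry":0,"rz":-2.2},
    {"claw":1,"dx":0.024,"dy":0.012,"dz":0.005,"rx":0,"ry":0,"rz":-2.2},
    {"claw":1,"dx":0,"dy":0,"dz":0,"rx":0,"ry":0,"rz":0},
  ],
)

```text
clock: 3.05
position: [0.6266, -0.0629, 0.1989]
tool_rot: [3.14, 0.002, 1.31]
wrist_force: [-0.8, -1.3, 0.3]
finger_gap: 0.0915
```

```bash
python3 -c "
from h import *
st()
K,R,t=cam('wrist'); print('wristcam',-R.T@t, R)
im=imaging.camera('wrist'); cv2.imwrite('pics/w1.png',im[:,:,::-1])
for n in ('cover_fin','cover','tin_mouth'):
  for d in models.mark_of('wrist',n)[:2]: X=w('wrist',d['centre']); print(n,round(d['conf'],2),X,proj('wrist',X).round())
print(proj('wrist',[.6225,-.0676,.107]),proj('wrist',[.6225,-.0676,.121]))
"
```

```text
t 3.05 p [ 0.6266 -0.0629  0.1989] rpy [179.92   0.12  75.04] F [-0.8 -1.3  0.3] T [-0.01 -0.09  0.  ] gap 91.5 q [-0.19  0.51  1.35 -0.    1.27  0.07]
wristcam [0.6433 0.0043 0.3685] [[ 0.966  -0.2585  0.0023]
 [-0.2508 -0.9352  0.25  ]
 [-0.0625 -0.2421 -0.9682]]
cover_fin 0.71 [0.5206 0.117  0.0175] [168.  32.]
cover_fin 0.61 [ 0.6188 -0.0657  0.1041] [313. 205.]
cover 0.88 [ 0.5872 -0.0535  0.0802] [277. 194.]
cover 0.77 [ 0.5504  0.1048 -0.0039] [209.  41.]
[318.3636 207.342 ] [318.27   212.2494]
```

View pics/w1.png

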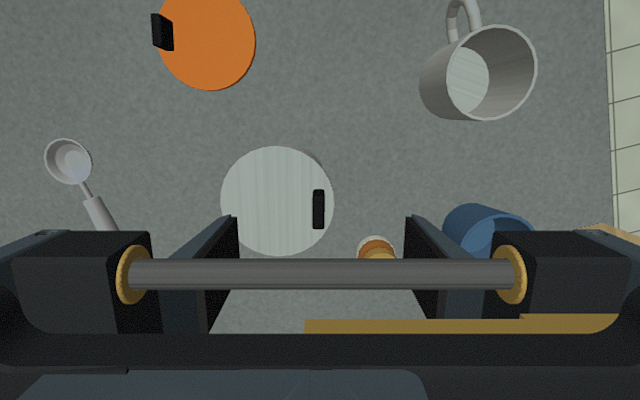

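The fin sits at pixel (318,209) in the wrist view, where I predicted it. I'll descend onto it.

```bash
python3 -c "
from h import *
st();plan([.6223,-.0673,.13],[180,0,74.5],3)"
```

```text
t 3.25 p [ 0.6255 -0.0648  0.1997] rpy [179.9    0.14  74.87] F [-0.7  0.2  0.5] T [ 0.04 -0.1   0.05] gap 91.2 q [-0.2   0.51  1.35 -0.    1.27  0.07]
dist 23.258977639724822 mm/row; deg/row 0.13645608845975052
{'dx': -0.001, 'dy': -0.0009, 'dz': 0.0232} {'rx': 0.03, 'ry': 0.05, 'rz': 0.12}
{'dx': -0.001, 'dy': -0.0008, 'dz': 0.0232} {'rx': 0.03, 'ry': 0.05, 'rz': 0.12}
{'dx': -0.0011, 'dy': -0.0008, 'dz': 0.0232} {'rx': 0.03, 'ry': 0.05, 'rz': 0.12}
```

Request:
drive_tool(
  commands=[
    {"claw":0.4,"dx":-0.001,"dy":-0.001,"dz":0.024,"rx":0.1,"ry":0.1,"rz":0.3},
    {"claw":0.4,"dx":-0.001,"dy":-0.001,"dz":0.024,"rx":0,"ry":0,"rz":0},
    {"claw":0.4,"dx":-0.001,"dy":-0.001,"dz":0.018,"rx":0,"ry":0,"rz":0},
    {"claw":0.4,"dx":0,"dy":0,"dz":0,"rx":0,"ry":0,"rz":0},
  ],
)

```text
clock: 3.75
position: [0.6208, -0.0701, 0.1339]
tool_rot: [3.139, 0.001, 1.296]
wrist_force: [-0.4, -0.0, -0.3]
finger_gap: 0.0538
```

```bash
python3 -c "
from h import *
st();plan([.6223,-.0673,.098],[180,0,74.5],3)
im=imaging.camera('wrist'); cv2.imwrite('pics/w2.png',im[:,:,::-1])
im=imaging.camera('side'); cv2.imwrite('pics/s2.png',cv2.resize(im[120:280,230:430,::-1],None,fx=4,fy=4)[:600])"
```

```text
t 3.75 p [ 0.6208 -0.0701  0.1339] rpy [179.86   0.05  74.28] F [-0.4 -0.  -0.3] T [ 0.03 -0.1  -0.02] gap 53.8 q [-0.21  0.57  1.44 -0.    1.13  0.07]
dist 12.002255954239942 mm/row; deg/row 0.08769546040098831
{'dx': 0.001, 'dy': 0.0002, 'dz': 0.012} {'rx': 0.05, 'ry': 0.02, 'rz': -0.07}
{'dx': 0.001, 'dy': 0.0002, 'dz': 0.012} {'rx': 0.05, 'ry': 0.02, 'rz': -0.07}
{'dx': 0.001, 'dy': 0.0002, 'dz': 0.012} {'rx': 0.05, 'ry': 0.02, 'rz': -0.07}
```

View pics/w2.png

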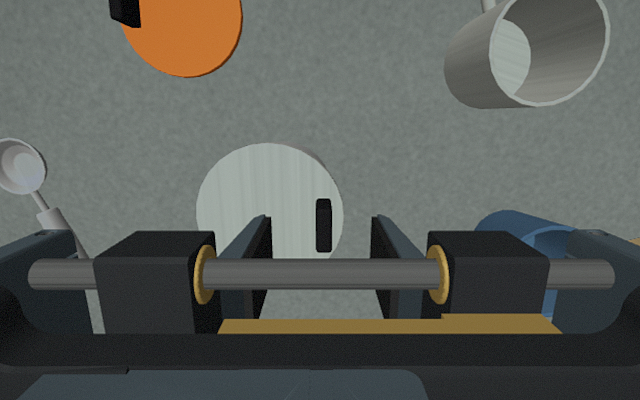

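View pics/s2.png

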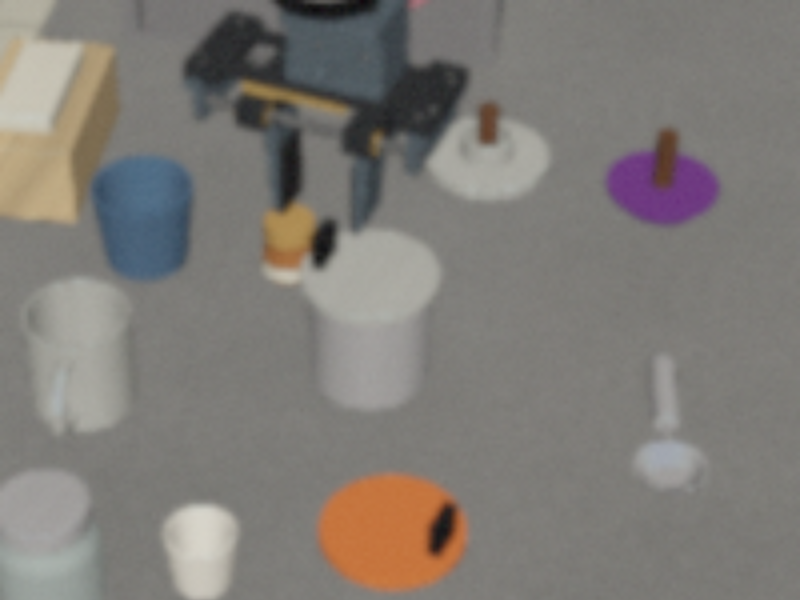

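The fingers straddle the fin at pixel (324,225) in the wrist view. I'll lower and close.

Request:
drive_tool(
  commands=[
    {"claw":0.4,"dx":0.002,"dy":0,"dz":0.014,"rx":0.1,"ry":0,"rz":-0.2},
    {"claw":0.4,"dx":0.001,"dy":0,"dz":0.013,"rx":0,"ry":0,"rz":0},
    {"claw":0.3,"dx":0,"dy":0,"dz":0.008,"rx":0,"ry":0,"rz":0},
    {"claw":0.3,"dx":0,"dy":0,"dz":0,"rx":0,"ry":0,"rz":0},
  ],
)

```text
clock: 4.35
position: [0.6236, -0.0673, 0.0992]
tool_rot: [3.136, 0.001, 1.3]
wrist_force: [-0.2, -0.7, 0.2]
finger_gap: 0.0276
```

```bash
python3 -c "
from h import *
st();plan([.6223,-.0673,.098],[180,0,74.5],1)
im=imaging.camera('wrist'); cv2.imwrite('pics/w3.png',im[:,:,::-1])"
```

```text
t 4.35 p [ 0.6236 -0.0673  0.0992] rpy [179.7    0.03  74.51] F [-0.2 -0.7  0.2] T [-0.03 -0.02 -0.04] gap 27.6 q [-0.2   0.62  1.47 -0.    1.05  0.07]
dist 1.8282052553207395 mm/row; deg/row 0.2971315780328707
{'dx': -0.0004, 'dy': -0.0013, 'dz': 0.0012} {'rx': 0.3, 'ry': 0.03, 'rz': 0.01}
```

View pics/w3.png

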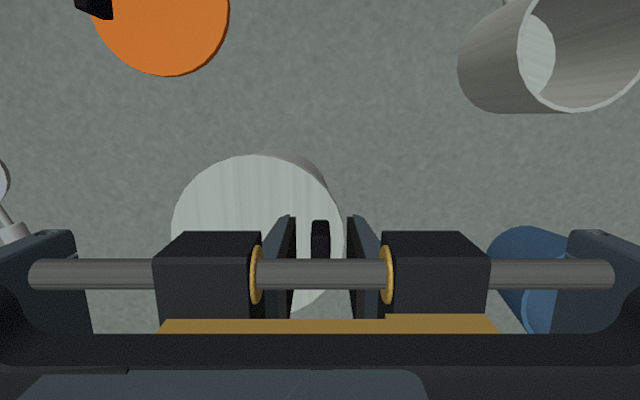

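Request:
drive_tool(
  commands=[
    {"claw":0,"dx":0,"dy":-0.001,"dz":0.001,"rx":0.3,"ry":0,"rz":0},
    {"claw":0,"dx":0,"dy":0,"dz":0,"rx":0,"ry":0,"rz":0},
    {"claw":0,"dx":0,"dy":0,"dz":0,"rx":0,"ry":0,"rz":0},
    {"claw":0,"dx":0,"dy":0,"dz":0,"rx":0,"ry":0,"rz":0},
  ],
  newtons=30,
)

```text
clock: 4.9
position: [0.6233, -0.0671, 0.0994]
tool_rot: [3.14, 0.0, 1.3]
wrist_force: [-0.9, 0.1, -0.4]
finger_gap: 0.01
```

```bash
python3 -c "
from h import *
st()"
```

```text
t 4.9 p [ 0.6233 -0.0671  0.0994] rpy [179.92   0.02  74.51] F [-0.9  0.1 -0.4] T [-0.06 -0.07 -0.  ] gap 10.0 q [-0.2   0.62  1.46 -0.    1.06  0.07]
```

The grip is on, with the gap reading 10.0 mm. Next I'll tip about the heel contact, rotating the tool about the rim at x ≈ -44 mm in the cover's frame.

```bash
cat > tip.py <<'E'
from h import *
P0=np.array([.6233,-.0671,.0994]); yaw=74.5
def tgt(th,press=0.0):
    R0=Ro.from_euler("xyz",[180,0,yaw],degrees=True)
    piv=P0-R0.apply([0,.080,-.0094])
    R=R0*Ro.from_rotvec([-np.radians(th),0,0])
    p=piv+R.apply([0,.080,-.0094]); p[2]-=press
    return p,R.as_euler("xyz",degrees=True)
E
python3 -c "
from tip import *
p,r=tgt(8,.0005); print(p,r); plan(p,r,4)"
```

```text
[ 0.6213 -0.0665  0.1099] [172.    0.   74.5]
dist 2.690688985936193 mm/row; deg/row 1.9795675209564505
{'dx': 0.0, 'dy': -0.0005, 'dz': -0.0026} {'rx': -1.98, 'ry': 0.01, 'rz': 0.0}
{'dx': 0.0, 'dy': -0.0004, 'dz': -0.0027} {'rx': -1.98, 'ry': 0.01, 'rz': 0.0}
{'dx': 0.0, 'dy': -0.0003, 'dz': -0.0027} {'rx': -1.98, 'ry': 0.01, 'rz': 0.0}
{'dx': 0.0, 'dy': -0.0003, 'dz': -0.0027} {'rx': -1.98, 'ry': 0.01, 'rz': 0.0}
```

Request:
drive_tool(
  commands=[
    {"claw":0,"dx":0,"dy":-0.0005,"dz":-0.0027,"rx":-2,"ry":0,"rz":0},
    {"claw":0,"dx":0,"dy":-0.0004,"dz":-0.0027,"rx":-2,"ry":0,"rz":0},
    {"claw":0,"dx":0,"dy":-0.0004,"dz":-0.0027,"rx":-2,"ry":0,"rz":0},
    {"claw":0,"dx":0,"dy":-0.0003,"dz":-0.0027,"rx":-2,"ry":0,"rz":0},
  ],
)

```text
clock: 5.4
position: [0.6217, -0.0667, 0.1105]
tool_rot: [2.996, 0.0, 1.3]
wrist_force: [-0.4, 0.5, -0.2]
finger_gap: 0.0096
```

```bash
python3 -c "
from tip import *
st();p,r=tgt(8,.000); print(p,r);p,r=tgt(17,.0005); print(p,r); plan(p,r,4)
im=imaging.camera('side'); cv2.imwrite('pics/s4.png',cv2.resize(im[130:230,260:400,::-1],None,fx=5,fy=5)[:600])"
```

```text
t 5.4 p [ 0.6217 -0.0667  0.1105] rpy [171.66   0.02  74.5 ] F [-0.4  0.5 -0.2] T [-0.    0.1   0.04] gap 9.6 q [-0.2   0.55  1.59 -0.01  0.86  0.08]
[ 0.6213 -0.0665  0.1104] [172.    0.   74.5]
[ 0.6173 -0.0654  0.1219] [163.    0.   74.5]
dist 3.0611808368784232 mm/row; deg/row 2.1658953013845474
{'dx': 0.0, 'dy': -0.0007, 'dz': -0.003} {'rx': -2.17, 'ry': 0.0, 'rz': -0.0}
{'dx': 0.0, 'dy': -0.0006, 'dz': -0.003} {'rx': -2.17, 'ry': 0.0, 'rz': -0.0}
{'dx': 0.0, 'dy': -0.0005, 'dz': -0.003} {'rx': -2.17, 'ry': 0.0, 'rz': -0.0}
{'dx': 0.0, 'dy': -0.0004, 'dz': -0.003} {'rx': -2.17, 'ry': 0.0, 'rz': -0.0}
```

View pics/s4.png

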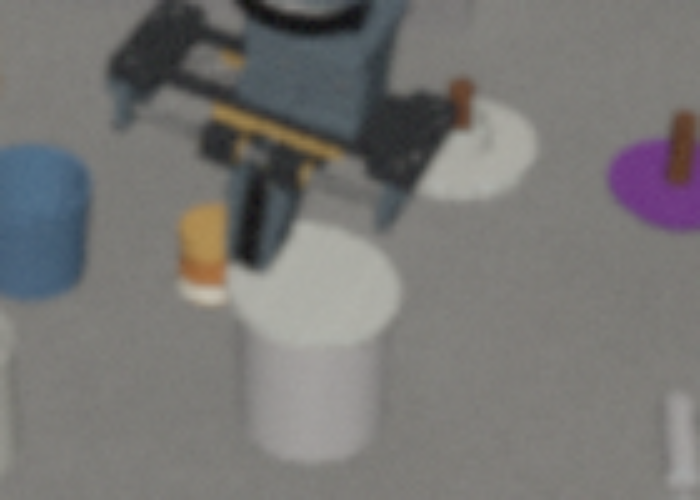

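The side view shows the cover tipping with its fin side up and its near edge on the tin. Continuing with a slight downward bias to keep the heel in contact.

Request:
drive_tool(
  commands=[
    {"claw":0,"dx":0,"dy":-0.0007,"dz":-0.0026,"rx":-2.2,"ry":0,"rz":0},
    {"claw":0,"dx":0,"dy":-0.0006,"dz":-0.0028,"rx":-2.2,"ry":0,"rz":0},
    {"claw":0,"dx":0,"dy":-0.0005,"dz":-0.0028,"rx":-2.2,"ry":0,"rz":0},
    {"claw":0,"dx":0,"dy":-0.0004,"dz":-0.0028,"rx":-2.2,"ry":0,"rz":0},
    {"claw":0,"dx":0,"dy":0,"dz":0,"rx":0,"ry":0,"rz":0},
    {"claw":0,"dx":0,"dy":0,"dz":0,"rx":0,"ry":0,"rz":0},
  ],
)

```text
clock: 6.2
position: [0.6171, -0.0654, 0.1222]
tool_rot: [2.839, 0.0, 1.3]
wrist_force: [-0.9, 0.6, 0.0]
finger_gap: 0.0096
```

```bash
python3 -c "
from tip import *
st();p,r=tgt(17,.000); print(p,r)
im=imaging.camera('side'); cv2.imwrite('pics/s5.png',cv2.resize(im[130:230,260:400,::-1],None,fx=5,fy=5)[:600])
st()
for n in ('cover','cover_heel','cover_fin'):
  for d in models.mark_of('side',n)[:2]: X=w('side',d['centre']); print(n,round(d['conf'],2),X)
"
```

```text
t 6.2 p [ 0.6171 -0.0654  0.1222] rpy [162.68   0.02  74.5 ] F [-0.9  0.6  0. ] T [0.12 0.24 0.04] gap 9.6 q [-0.19  0.48  1.73 -0.04  0.62  0.11]
[ 0.6173 -0.0654  0.1224] [163.    0.   74.5]
t 6.25 p [ 0.6171 -0.0655  0.1221] rpy [162.68   0.02  74.49] F [-1.2  1.  -0.1] T [ 0.12  0.37 -0.03] gap 10.0 q [-0.19  0.49  1.73 -0.04  0.62  0.11]
cover 0.89 [0.5485 0.1102 0.0048]
cover 0.58 [ 0.5844 -0.0553  0.0944]
cover_heel 0.85 [0.5955 0.0925 0.0031]
cover_heel 0.61 [ 0.5352 -0.0414  0.0862]
cover_fin 0.87 [0.5163 0.118  0.0227]
cover_fin 0.71 [ 0.7586  0.1915 -0.002 ]
```

View pics/s5.png

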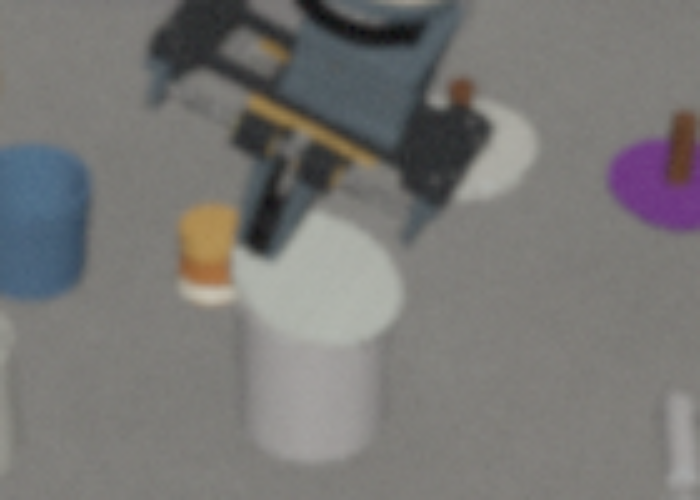

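The cover is tipped 17° with its near edge still on the tin. Next I'll lift it straight up, then level it and carry it.

```bash
python3 -c "
from tip import *
s=env.read_state();plan([.6171,-.0654,.19],[162.7,0,74.5],3)
"
```

```text
dist 22.65356140187939 mm/row; deg/row 0.01574317038453089
{'dx': 0.0, 'dy': 0.0067, 'dz': -0.0216} {'rx': 0.01, 'ry': 0.01, 'rz': -0.0}
{'dx': 0.0, 'dy': 0.0067, 'dz': -0.0216} {'rx': 0.01, 'ry': 0.01, 'rz': -0.0}
{'dx': 0.0, 'dy': 0.0067, 'dz': -0.0216} {'rx': 0.01, 'ry': 0.01, 'rz': -0.0}
```

Request:
drive_tool(
  commands=[
    {"claw":0,"dx":0,"dy":0.0033,"dz":-0.0108,"rx":0,"ry":0,"rz":0},
    {"claw":0,"dx":0,"dy":0.0067,"dz":-0.0216,"rx":0,"ry":0,"rz":0},
    {"claw":0,"dx":0,"dy":0.0067,"dz":-0.0216,"rx":0,"ry":0,"rz":0},
    {"claw":0,"dx":0,"dy":0.0067,"dz":-0.0216,"rx":0,"ry":0,"rz":0},
    {"claw":0,"dx":0,"dy":0,"dz":-0.004,"rx":4.3,"ry":0,"rz":0},
    {"claw":0,"dx":0,"dy":0,"dz":0,"rx":4.3,"ry":0,"rz":0},
    {"claw":0,"dx":0,"dy":0,"dz":0,"rx":4.3,"ry":0,"rz":0},
    {"claw":0,"dx":0,"dy":0,"dz":0,"rx":4.3,"ry":0,"rz":0},
  ],
)

```text
clock: 7.4
position: [0.6164, -0.065, 0.2147]
tool_rot: [-3.14, -0.001, 1.301]
wrist_force: [0.3, 0.3, -0.8]
finger_gap: 0.009
```

```bash
python3 -c "
from tip import *
st();plan([.5335,.3125,.19],[180,0,74.5],9)
"
```

```text
t 7.4 p [ 0.6164 -0.065   0.2147] rpy [-179.9    -0.03   74.54] F [ 0.3  0.3 -0.8] T [-0.03 -0.08 -0.04] gap 9.0 q [-0.2   0.49  1.36  0.    1.3   0.07]
dist 43.02581655421544 mm/row; deg/row 0.01185068094534061
{'dx': 0.038, 'dy': -0.0201, 'dz': 0.0028} {'rx': -0.01, 'ry': -0.0, 'rz': 0.0}
{'dx': 0.038, 'dy': -0.0201, 'dz': 0.0028} {'rx': -0.01, 'ry': -0.0, 'rz': 0.0}
{'dx': 0.038, 'dy': -0.0201, 'dz': 0.0028} {'rx': -0.01, 'ry': -0.0, 'rz': 0.0}
{'dx': 0.038, 'dy': -0.0201, 'dz': 0.0028} {'rx': -0.01, 'ry': -0.0, 'rz': 0.0}
{'dx': 0.038, 'dy': -0.0201, 'dz': 0.0028} {'rx': -0.01, 'ry': -0.0, 'rz': 0.0}
{'dx': 0.038, 'dy': -0.0201, 'dz': 0.0028} {'rx': -0.01, 'ry': -0.0, 'rz': 0.0}
{'dx': 0.038, 'dy': -0.0201, 'dz': 0.0028} {'rx': -0.01, 'ry': -0.0, 'rz': 0.0}
{'dx': 0.038, 'dy': -0.0201, 'dz': 0.0028} {'rx': -0.01, 'ry': -0.0, 'rz': 0.0}
{'dx': 0.038, 'dy': -0.0201, 'dz': 0.0027} {'rx': -0.01, 'ry': -0.0, 'rz': 0.0}
```

Request:
drive_tool(
  commands=[
    {"claw":0,"dx":0.02,"dy":-0.01,"dz":0,"rx":0,"ry":0,"rz":0},
    {"claw":0,"dx":0.038,"dy":-0.02,"dz":0.002,"rx":0,"ry":0,"rz":0},
    {"claw":0,"dx":0.038,"dy":-0.02,"dz":0.003,"rx":0,"ry":0,"rz":0},
    {"claw":0,"dx":0.038,"dy":-0.02,"dz":0.003,"rx":0,"ry":0,"rz":0},
    {"claw":0,"dx":0.038,"dy":-0.02,"dz":0.003,"rx":0,"ry":0,"rz":0},
    {"claw":0,"dx":0.038,"dy":-0.02,"dz":0.003,"rx":0,"ry":0,"rz":0},
    {"claw":0,"dx":0.038,"dy":-0.02,"dz":0.003,"rx":0,"ry":0,"rz":0},
    {"claw":0,"dx":0.038,"dy":-0.02,"dz":0.003,"rx":0,"ry":0,"rz":0},
    {"claw":0,"dx":0.033,"dy":-0.018,"dz":0.003,"rx":0,"ry":0,"rz":0},
    {"claw":0,"dx":0.015,"dy":-0.008,"dz":0.002,"rx":0,"ry":0,"rz":0},
    {"claw":0,"dx":0,"dy":0,"dz":0,"rx":0,"ry":0,"rz":0},
  ],
)

```text
clock: 8.78
position: [0.529, 0.3214, 0.1956]
tool_rot: [3.132, -0.007, 1.304]
wrist_force: [0.4, -0.3, -1.4]
finger_gap: 0.0098
```

```bash
python3 -c "
from tip import *
st();plan([.5335,.3125,.06],[180,0,74.5],5)
im=imaging.camera('side'); cv2.imwrite('pics/s6.png',im[:,:,::-1])
im=imaging.camera('top'); cv2.imwrite('pics/t6.png',cv2.resize(im[150:310,80:280,::-1],None,fx=3,fy=3))
"
```

```text
t 8.78 p [0.529  0.3214 0.1956] rpy [179.44  -0.42  74.7 ] F [ 0.4 -0.3 -1.4] T [-0.1  -0.09 -0.  ] gap 9.8 q [ 0.45  0.5   1.4  -0.    1.24  0.72]
dist 27.203318263873204 mm/row; deg/row 0.14518394352368902
{'dx': -0.0017, 'dy': 0.0011, 'dz': 0.0271} {'rx': 0.11, 'ry': -0.08, 'rz': 0.04}
{'dx': -0.0016, 'dy': 0.0011, 'dz': 0.0271} {'rx': 0.11, 'ry': -0.08, 'rz': 0.04}
{'dx': -0.0016, 'dy': 0.0012, 'dz': 0.0271} {'rx': 0.11, 'ry': -0.08, 'rz': 0.04}
{'dx': -0.0016, 'dy': 0.0012, 'dz': 0.0271} {'rx': 0.11, 'ry': -0.08, 'rz': 0.04}
{'dx': -0.0015, 'dy': 0.0013, 'dz': 0.0271} {'rx': 0.11, 'ry': -0.08, 'rz': 0.04}
```

View pics/s6.png

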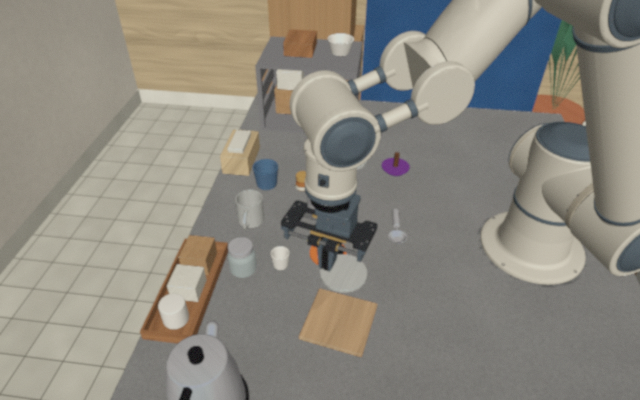

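View pics/t6.png

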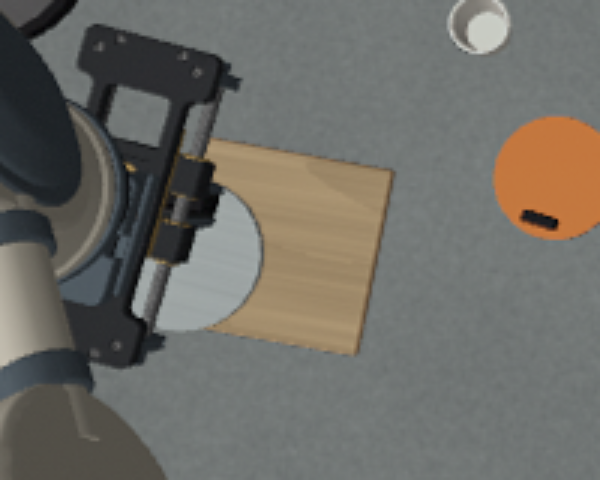

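Cover held level over the board, so I'll descend.

Request:
drive_tool(
  commands=[
    {"claw":0,"dx":-0.002,"dy":0.001,"dz":0.02,"rx":0.2,"ry":-0.2,"rz":0.1},
    {"claw":0,"dx":-0.002,"dy":0.001,"dz":0.03,"rx":0.2,"ry":-0.1,"rz":0.1},
    {"claw":0,"dx":-0.002,"dy":0.001,"dz":0.03,"rx":0.1,"ry":-0.1,"rz":0},
    {"claw":0,"dx":-0.001,"dy":0.001,"dz":0.03,"rx":0,"ry":0,"rz":0},
    {"claw":0,"dx":-0.001,"dy":0.001,"dz":0.015,"rx":0,"ry":0,"rz":0},
    {"claw":0,"dx":0,"dy":0,"dz":0.005,"rx":0,"ry":0,"rz":0},
    {"claw":0,"dx":0,"dy":0,"dz":0,"rx":0,"ry":0,"rz":0},
  ],
)

```text
clock: 9.75
position: [0.5376, 0.3044, 0.0654]
tool_rot: [3.136, -0.003, 1.29]
wrist_force: [1.1, 0.0, -0.5]
finger_gap: 0.0099
```

```bash
python3 -c "
from tip import *
st();plan([.5335,.3125,.0275],[180,0,74.5],4)
im=imaging.camera('side'); cv2.imwrite('pics/s7.png',cv2.resize(im[200:370,260:420,::-1],None,fx=3.5,fy=3.5))
"
```

```text
t 9.75 p [0.5376 0.3044 0.0654] rpy [179.67  -0.15  73.94] F [ 1.1  0.  -0.5] T [-0.03 -0.12 -0.  ] gap 9.9 q [ 0.42  0.65  1.52 -0.    0.97  0.7 ]
dist 9.744555578418577 mm/row; deg/row 0.16626491509461064
{'dx': 0.0016, 'dy': -0.0016, 'dz': 0.0095} {'rx': 0.08, 'ry': -0.04, 'rz': -0.14}
{'dx': 0.0016, 'dy': -0.0016, 'dz': 0.0095} {'rx': 0.08, 'ry': -0.04, 'rz': -0.14}
{'dx': 0.0017, 'dy': -0.0016, 'dz': 0.0095} {'rx': 0.08, 'ry': -0.04, 'rz': -0.14}
{'dx': 0.0017, 'dy': -0.0015, 'dz': 0.0095} {'rx': 0.08, 'ry': -0.04, 'rz': -0.14}
```

View pics/s7.png

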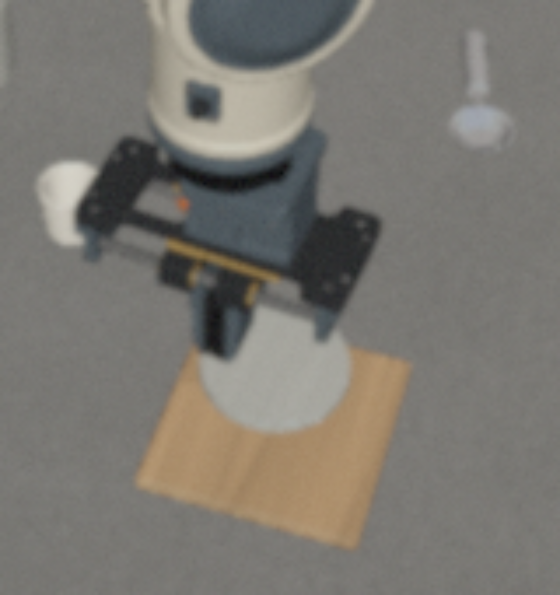

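Request:
drive_tool(
  commands=[
    {"claw":0,"dx":0.003,"dy":-0.003,"dz":0.01,"rx":0.3,"ry":-0.1,"rz":-0.5},
    {"claw":0,"dx":0.003,"dy":-0.003,"dz":0.01,"rx":0,"ry":0,"rz":0},
    {"claw":0,"dx":0.001,"dy":-0.001,"dz":0.01,"rx":0,"ry":0,"rz":0},
    {"claw":0,"dx":0,"dy":0,"dz":0.003,"rx":0,"ry":0,"rz":0},
    {"claw":0,"dx":0,"dy":0,"dz":0,"rx":0,"ry":0,"rz":0},
  ],
)

```text
clock: 10.42
position: [0.5331, 0.3146, 0.0316]
tool_rot: [3.14, -0.002, 1.301]
wrist_force: [-0.2, -0.7, -0.1]
finger_gap: 0.0095
```

```bash
python3 -c "
from tip import *
st();plan([.5335,.3125,.0275],[180,0,74.5],2)
"
```

```text
t 10.43 p [0.5331 0.3146 0.0316] rpy [179.89  -0.13  74.53] F [-0.2 -0.7 -0.1] T [-0.   -0.06 -0.02] gap 9.5 q [0.44 0.7  1.53 0.   0.91 0.71]
dist 2.3132049685697114 mm/row; deg/row 0.08762678735356044
{'dx': -0.001, 'dy': 0.0005, 'dz': 0.002} {'rx': 0.06, 'ry': -0.07, 'rz': 0.01}
{'dx': -0.001, 'dy': 0.0005, 'dz': 0.002} {'rx': 0.06, 'ry': -0.07, 'rz': 0.01}
```

Request:
drive_tool(
  commands=[
    {"claw":0,"dx":-0.002,"dy":0.001,"dz":0.002,"rx":0.1,"ry":-0.1,"rz":0},
    {"claw":0,"dx":0,"dy":0,"dz":0.002,"rx":0,"ry":0,"rz":0},
    {"claw":0,"dx":0,"dy":0,"dz":0.001,"rx":0,"ry":0,"rz":0},
    {"claw":0,"dx":0,"dy":0,"dz":0,"rx":0,"ry":0,"rz":0},
  ],
)

```text
clock: 10.92
position: [0.534, 0.3122, 0.0268]
tool_rot: [3.141, -0.001, 1.3]
wrist_force: [-0.3, -0.3, -0.8]
finger_gap: 0.0098
```

```bash
python3 -c "
from tip import *
st()
"
```

```text
t 10.93 p [0.534  0.3122 0.0268] rpy [179.95  -0.05  74.51] F [-0.3 -0.3 -0.8] T [-0.11 -0.05 -0.05] gap 9.8 q [0.43 0.71 1.53 0.   0.9  0.7 ]
```

Request:
drive_tool(
  commands=[
    {"claw":0,"dx":0,"dy":0,"dz":0.0008,"rx":0,"ry":0,"rz":0},
    {"claw":0,"dx":0,"dy":0,"dz":0.0005,"rx":0,"ry":0,"rz":0},
  ],
)

```text
clock: 11.18
position: [0.5342, 0.3123, 0.026]
tool_rot: [3.14, -0.001, 1.301]
wrist_force: [-2.7, -1.3, 12.1]
finger_gap: 0.0095
```

```bash
python3 -c "
from tip import *
st()
im=imaging.camera('side'); cv2.imwrite('pics/s8.png',cv2.resize(im[230:370,270:410,::-1],None,fx=4,fy=4))
"
```

```text
t 11.18 p [0.5342 0.3123 0.026 ] rpy [179.93  -0.07  74.51] F [-2.7 -1.3 12.1] T [-0.38  0.65 -0.04] gap 9.5 q [0.43 0.71 1.54 0.   0.9  0.7 ]
```

View pics/s8.png

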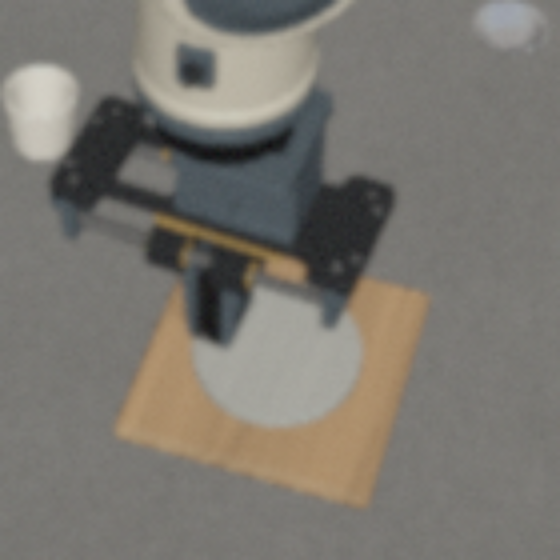

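Contact reads 12 N at z = 0.026 m and the cover is flat on the middle of the board. I'll release and rise.

Request:
drive_tool(
  commands=[
    {"claw":0.4,"dx":0,"dy":0,"dz":-0.0005,"rx":0,"ry":0,"rz":0},
    {"claw":0.4,"dx":0,"dy":0,"dz":0,"rx":0,"ry":0,"rz":0},
    {"claw":0.4,"dx":0,"dy":0,"dz":0,"rx":0,"ry":0,"rz":0},
    {"claw":0.4,"dx":0,"dy":0,"dz":-0.01,"rx":0,"ry":0,"rz":0},
    {"claw":0.4,"dx":0,"dy":0,"dz":-0.03,"rx":0,"ry":0,"rz":0},
    {"claw":0.4,"dx":0,"dy":0,"dz":-0.05,"rx":0,"ry":0,"rz":0},
    {"claw":0.4,"dx":0,"dy":0,"dz":-0.05,"rx":0,"ry":0,"rz":0},
  ],
)

```text
clock: 12.1
position: [0.5322, 0.3113, 0.1687]
tool_rot: [-3.138, 0.003, 1.3]
wrist_force: [0.8, -0.4, -0.2]
finger_gap: 0.0367
```

```bash
python3 -c "
from tip import *
st()
plan([.5231,-.3146,.15],[180,0,60],14)
"
```

```text
t 12.1 p [0.5322 0.3113 0.1687] rpy [-179.8     0.16   74.51] F [ 0.8 -0.4 -0.2] T [-0.03 -0.08 -0.01] gap 36.7 q [0.43 0.53 1.42 0.   1.2  0.7 ]
dist 44.73266356854137 mm/row; deg/row 1.036789859374256
{'dx': -0.0433, 'dy': 0.0113, 'dz': 0.0014} {'rx': -0.01, 'ry': 0.01, 'rz': 1.04}
{'dx': -0.043, 'dy': 0.0121, 'dz': 0.0014} {'rx': -0.01, 'ry': 0.01, 'rz': 1.04}
{'dx': -0.0428, 'dy': 0.0129, 'dz': 0.0014} {'rx': -0.01, 'ry': 0.01, 'rz': 1.04}
{'dx': -0.0426, 'dy': 0.0136, 'dz': 0.0014} {'rx': -0.01, 'ry': 0.01, 'rz': 1.04}
{'dx': -0.0423, 'dy': 0.0144, 'dz': 0.0014} {'rx': -0.01, 'ry': 0.01, 'rz': 1.04}
{'dx': -0.0421, 'dy': 0.0152, 'dz': 0.0014} {'rx': -0.01, 'ry': 0.01, 'rz': 1.04}
{'dx': -0.0418, 'dy': 0.0159, 'dz': 0.0014} {'rx': -0.01, 'ry': 0.01, 'rz': 1.04}
{'dx': -0.0415, 'dy': 0.0167, 'dz': 0.0014} {'rx': -0.01, 'ry': 0.01, 'rz': 1.04}
{'dx': -0.0412, 'dy': 0.0174, 'dz': 0.0014} {'rx': -0.01, 'ry': 0.01, 'rz': 1.04}
{'dx': -0.0408, 'dy': 0.0182, 'dz': 0.0014} {'rx': -0.01, 'ry': 0.01, 'rz': 1.04}
{'dx': -0.0405, 'dy': 0.0189, 'dz': 0.0014} {'rx': -0.01, 'ry': 0.01, 'rz': 1.04}
{'dx': -0.0402, 'dy': 0.0196, 'dz': 0.0013} {'rx': -0.01, 'ry': 0.01, 'rz': 1.04}
{'dx': -0.0398, 'dy': 0.0204, 'dz': 0.0013} {'rx': -0.01, 'ry': 0.01, 'rz': 1.04}
{'dx': -0.0394, 'dy': 0.0211, 'dz': 0.0013} {'rx': -0.01, 'ry': 0.01, 'rz': 1.04}
```

Request:
drive_tool(
  commands=[
    {"claw":0.4,"dx":-0.03,"dy":0.008,"dz":0,"rx":0,"ry":0,"rz":0},
    {"claw":0.4,"dx":-0.054,"dy":0.014,"dz":0,"rx":0,"ry":0,"rz":0},
    {"claw":0.4,"dx":-0.054,"dy":0.014,"dz":0,"rx":0,"ry":0,"rz":0},
    {"claw":0.4,"dx":-0.054,"dy":0.014,"dz":0,"rx":0,"ry":0,"rz":0},
    {"claw":0.4,"dx":-0.054,"dy":0.014,"dz":0,"rx":0,"ry":0,"rz":0},
    {"claw":0.4,"dx":-0.054,"dy":0.014,"dz":0,"rx":0,"ry":0,"rz":0},
    {"claw":0.4,"dx":-0.054,"dy":0.014,"dz":0,"rx":0,"ry":0,"rz":0},
    {"claw":0.4,"dx":-0.054,"dy":0.014,"dz":0,"rx":0,"ry":0,"rz":0},
    {"claw":0.4,"dx":-0.054,"dy":0.014,"dz":0,"rx":0,"ry":0,"rz":0},
    {"claw":0.4,"dx":-0.054,"dy":0.014,"dz":0,"rx":0,"ry":0,"rz":0},
    {"claw":0.4,"dx":-0.05,"dy":0.014,"dz":0,"rx":0,"ry":0,"rz":0},
    {"claw":0.4,"dx":-0.03,"dy":0.008,"dz":0,"rx":0,"ry":0,"rz":0},
  ],
)

```text
clock: 13.6
position: [0.5271, -0.3214, 0.1818]
tool_rot: [3.127, -0.004, 1.305]
wrist_force: [0.5, -0.2, -0.6]
finger_gap: 0.0368
```

```bash
python3 -c "
from tip import *
st()
plan([.5231,-.3146,.11],[180,0,74.5],3)
im0=imaging.camera('top'); g=gray(im0)
# tin mouth outer rim
cv2.imwrite('pics/t9.png',cv2.resize(im0[140:290,120:400,::-1],None,fx=2.8,fy=2.8,interpolation=cv2.INTER_CUBIC))
print('tin',fit('top',g,[.5878,-.058],.09,.044)); print('tin in',fit('top',g,[.5878,-.058],.09,.042,sg=-1,win=.006))
print('cover on board',fit('top',g,[.4985,.322],.0195,.05,win=.006))
for n in ('knob_top','collar_top','inner_lid','tin_mouth'):
  for c in ('side','top'):
    if n=='knob_top' and c=='side': imaging.camera('side')
    for d in models.mark_of(c,n)[:2]: X=w(c,d['centre']); print(c,n,round(d['conf'],2),X)
"
```

```text
t 13.6 p [ 0.5271 -0.3214  0.1818] rpy [179.18  -0.23  74.75] F [ 0.5 -0.2 -0.6] T [ 0.02 -0.01 -0.03] gap 36.8 q [-0.65  0.51  1.42  0.01  1.21 -0.39]
dist 24.07201402691868 mm/row; deg/row 0.29459415206088013
{'dx': 0.0017, 'dy': -0.0022, 'dz': 0.0239} {'rx': 0.27, 'ry': -0.08, 'rz': 0.08}
{'dx': 0.0018, 'dy': -0.0021, 'dz': 0.0239} {'rx': 0.27, 'ry': -0.08, 'rz': 0.08}
{'dx': 0.0018, 'dy': -0.002, 'dz': 0.0239} {'rx': 0.27, 'ry': -0.08, 'rz': 0.08}
tin (array([ 0.5808, -0.0531,  0.0371]), 71, np.float64(0.0007165510202580896))
tin in (array([ 0.5808, -0.0531,  0.0371]), 71, np.float64(0.0007165495248881715))
cover on board (array([0.4978, 0.3213, 0.0491]), 47, np.float64(0.00024158798662161918))
side knob_top 0.59 [ 0.3762 -0.2985  0.0697]
side knob_top 0.37 [ 0.5201 -0.3134  0.063 ]
top knob_top 0.8 [ 0.3774 -0.299   0.0656]
top knob_top 0.47 [ 0.5246 -0.3144  0.0626]
side collar_top 0.89 [ 0.5245 -0.3172  0.038 ]
side collar_top 0.7 [ 0.6657 -0.1692 -0.0045]
top collar_top 0.8 [ 0.5208 -0.3142  0.0416]
side inner_lid 0.97 [ 0.3807 -0.2969  0.0025]
side inner_lid 0.63 [ 0.5196 -0.3157  0.0014]
top inner_lid 0.96 [ 0.3766 -0.2978 -0.0046]
top inner_lid 0.54 [ 0.5267 -0.3158 -0.0033]
side tin_mouth 0.92 [ 0.5845 -0.0578  0.088 ]
top tin_mouth 0.84 [ 0.5871 -0.0576  0.0892]
```

View pics/t9.png

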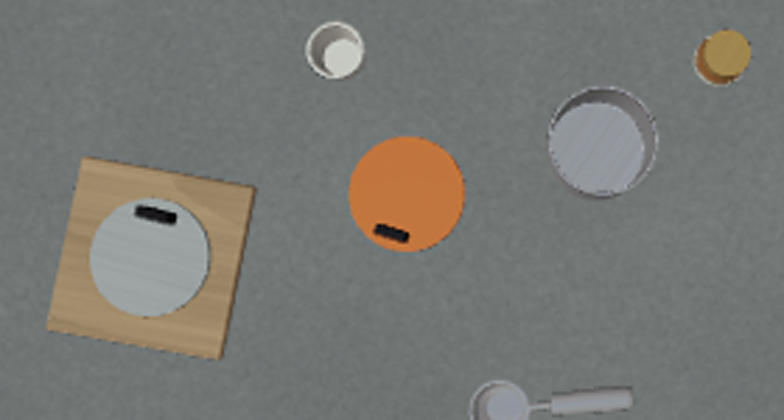

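The cover is flat, fin up, in the middle of the board: centre (0.498, 0.321) against the board's (0.4975, 0.321). The tin is open, with its rim around (603,140) in the crop. Next I'll fit the rim as a bright ridge and look at the knob from the wrist.

Request:
drive_tool(
  commands=[
    {"claw":0.5,"dx":0.002,"dy":-0.002,"dz":0.03,"rx":0.8,"ry":-0.2,"rz":0.2},
    {"claw":0.5,"dx":0.002,"dy":-0.002,"dz":0.025,"rx":0,"ry":0,"rz":0},
    {"claw":0.5,"dx":0.001,"dy":-0.001,"dz":0.015,"rx":0,"ry":0,"rz":0},
    {"claw":0.5,"dx":0,"dy":0,"dz":0,"rx":0,"ry":0,"rz":0},
  ],
)

```text
clock: 14.6
position: [0.5255, -0.3103, 0.1106]
tool_rot: [3.141, -0.0, 1.306]
wrist_force: [0.9, 0.6, -0.3]
finger_gap: 0.0454
```

```bash
python3 -c "
from tip import *
st()
iw=imaging.camera('wrist'); cv2.imwrite('pics/w10.png',iw[:,:,::-1]); 
k=[.5233,-.3143]
for z in (.067,.052,.041): print(z,proj('wrist',[*k,z]),proj('top',[*k,z]))
im0=imaging.camera('top'); g=cv2.cvtColor(im0,cv2.COLOR_RGB2GRAY).astype(np.float32)
A=np.linspace(0,2*np.pi,180,endpoint=False)
def score(p,z=.09,r=.043):
    P=np.array([proj('top',[p[0]+r*np.cos(a),p[1]+r*np.sin(a),z]) for a in A],np.float32)
    f=lambda q:cv2.remap(g,q[:,0].reshape(1,-1),q[:,1].reshape(1,-1),cv2.INTER_LINEAR)[0]
    return f(P).mean()
best=max(((score((x,y)),x,y) for x in np.arange(.580,.594,.001) for y in np.arange(-.065,-.051,.001))); print(best)
# neg-edge fit with narrow window from outside
print(fit('top',gray(im0),[best[1],best[2]],.09,.044,win=.0025))
crop=cv2.resize(im0[155:225,300:370,::-1],None,fx=8,fy=8,interpolation=cv2.INTER_CUBIC)
for r,col in ((.044,(0,0,255)),(.042,(0,255,0))):
  for a in A:
    u=(proj('top',[best[1]+r*np.cos(a),best[2]+r*np.sin(a),.09])-[300,155]+.5)*8; cv2.circle(crop,tuple(int(v) for v in u),1,col,-1)
cv2.imwrite('pics/t10.png',crop)
for d in models.mark_of('wrist','knob_top')[:2]+models.mark_of('wrist','collar_top')[:2]: X=w('wrist',d['centre']); print(round(d['conf'],2),X)
"
```

```text
t 14.6 p [ 0.5255 -0.3103  0.1106] rpy [179.95  -0.02  74.82] F [ 0.9  0.6 -0.3] T [-0.02 -0.08  0.06] gap 45.4 q [-0.63  0.59  1.5   0.    1.06 -0.37]
0.067 [319.7739 224.7389] [446.0183 217.6449]
0.052 [319.787  218.0669] [443.7909 217.8332]
0.041 [319.7957 213.6656] [442.2014 217.9675]
(np.float32(134.34601), np.float64(0.588), np.float64(-0.057999999999999996))
(array([ 0.5886, -0.0591,  0.0445]), 30, np.float64(0.000685414201127315))
0.93 [ 0.519  -0.3138  0.0685]
0.88 [ 0.3778 -0.3021  0.0695]
0.8 [ 0.5254 -0.3208  0.0395]
0.18 [ 0.5198 -0.3137  0.0688]
```

View pics/w10.png

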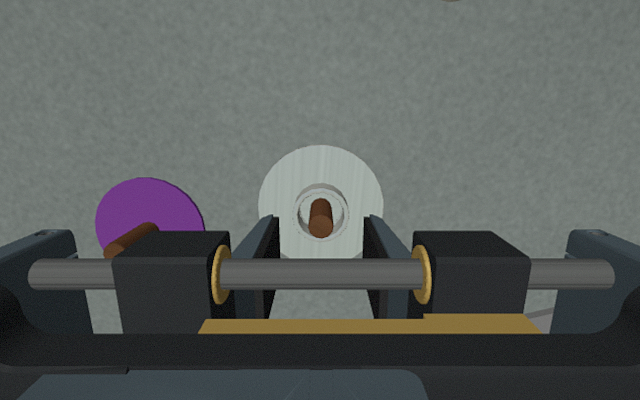

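View pics/t10.png

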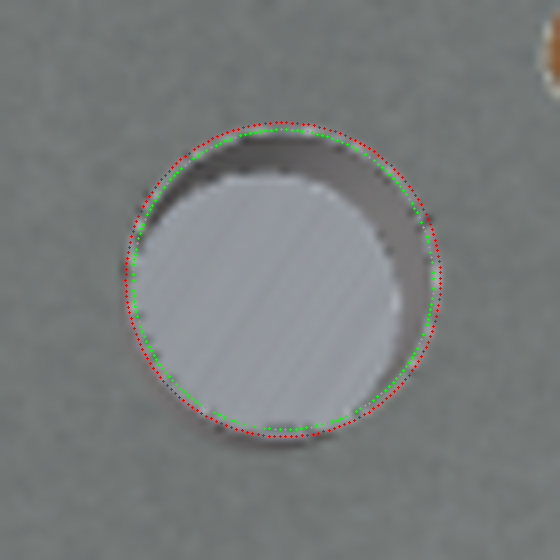

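The knob top is at pixel (320,227), centred between the fingers and clear of the purple look-alike on the left. The tin rim overlay fits at (0.588, -0.058). I'll descend on the knob.

```bash
python3 -c "
from tip import *
st()
plan([.523,-.315,.0455],[180,0,74.5],4)"
```

```text
t 14.8 p [ 0.5264 -0.3112  0.1122] rpy [179.78   0.05  74.8 ] F [-0.3 -0.3 -0.1] T [ 0.   -0.04  0.04] gap 45.9 q [-0.63  0.58  1.5   0.    1.06 -0.37]
dist 16.717613521537988 mm/row; deg/row 0.09356626886907309
{'dx': -0.0011, 'dy': -0.0006, 'dz': 0.0167} {'rx': 0.05, 'ry': 0.01, 'rz': 0.08}
{'dx': -0.0011, 'dy': -0.0006, 'dz': 0.0167} {'rx': 0.05, 'ry': 0.01, 'rz': 0.08}
{'dx': -0.0011, 'dy': -0.0006, 'dz': 0.0167} {'rx': 0.05, 'ry': 0.01, 'rz': 0.08}
{'dx': -0.0011, 'dy': -0.0006, 'dz': 0.0167} {'rx': 0.05, 'ry': 0.01, 'rz': 0.08}
```

Request:
drive_tool(
  commands=[
    {"claw":0.4,"dx":-0.002,"dy":-0.001,"dz":0.017,"rx":0.1,"ry":0,"rz":0.3},
    {"claw":0.4,"dx":-0.001,"dy":-0.001,"dz":0.017,"rx":0.1,"ry":0,"rz":0},
    {"claw":0.4,"dx":-0.001,"dy":0,"dz":0.017,"rx":0,"ry":0,"rz":0},
    {"claw":0.4,"dx":0,"dy":0,"dz":0.01,"rx":0,"ry":0,"rz":0},
    {"claw":0.4,"dx":0,"dy":0,"dz":0,"rx":0,"ry":0,"rz":0},
    {"claw":0.4,"dx":0,"dy":0,"dz":0,"rx":0,"ry":0,"rz":0},
  ],
)

```text
clock: 15.55
position: [0.5233, -0.3152, 0.0469]
tool_rot: [3.142, 0.001, 1.3]
wrist_force: [-0.3, 0.5, -1.0]
finger_gap: 0.0364
```

```bash
python3 -c "
from tip import *
st()
plan([.523,-.315,.0455],[180,0,74.5],1)
iw=imaging.camera('wrist'); cv2.imwrite('pics/w11.png',iw[100:350,170:470,::-1])
iw=imaging.camera('side'); cv2.imwrite('pics/s11.png',cv2.resize(iw[110:190,300:430,::-1],None,fx=6,fy=6,interpolation=cv2.INTER_CUBIC))
"
```

```text
t 15.55 p [ 0.5233 -0.3152  0.0469] rpy [180.     0.05  74.46] F [-0.3  0.5 -1. ] T [-0.01 -0.11  0.02] gap 36.4 q [-0.64  0.67  1.54 -0.    0.93 -0.37]
dist 1.3962429923155997 mm/row; deg/row 0.061309193965403574
{'dx': 0.0001, 'dy': -0.0003, 'dz': 0.0014} {'rx': 0.0, 'ry': 0.05, 'rz': -0.04}
```

View pics/w11.png

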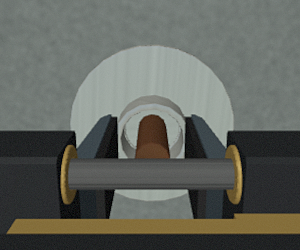

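View pics/s11.png

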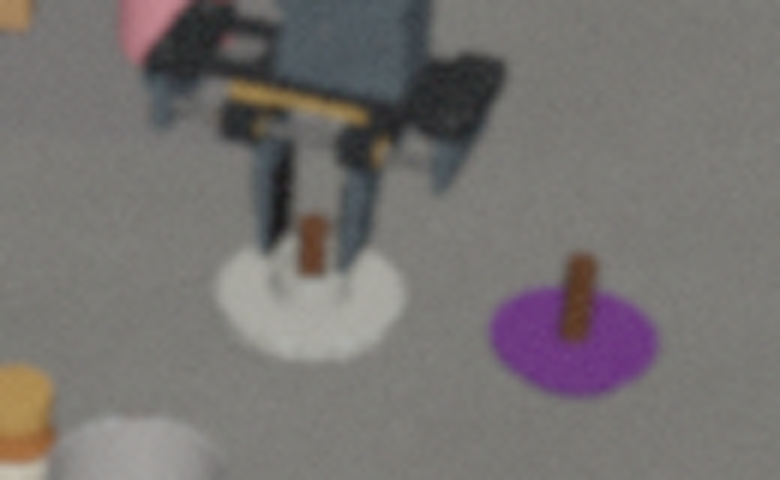

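The fingers straddle the knob, just above the collar. Closing.

Request:
drive_tool(
  commands=[
    {"claw":0,"dx":0,"dy":0,"dz":0.0014,"rx":0,"ry":0,"rz":0},
    {"claw":0,"dx":0,"dy":0,"dz":0,"rx":0,"ry":0,"rz":0},
    {"claw":0,"dx":0,"dy":0,"dz":0,"rx":0,"ry":0,"rz":0},
    {"claw":0,"dx":0,"dy":0,"dz":0,"rx":0,"ry":0,"rz":0},
  ],
  newtons=35,
)

```text
clock: 16.15
position: [0.5237, -0.3154, 0.0465]
tool_rot: [3.14, 0.001, 1.3]
wrist_force: [-1.1, 0.3, -1.2]
finger_gap: 0.0174
```

```bash
python3 -c "
from tip import *
st()
"
```

```text
t 16.15 p [ 0.5237 -0.3154  0.0465] rpy [179.9    0.08  74.47] F [-1.1  0.3 -1.2] T [-0.03 -0.12  0.02] gap 17.4 q [-0.64  0.67  1.54 -0.    0.93 -0.37]
```

Request:
drive_tool(
  commands=[
    {"claw":0,"dx":0,"dy":0,"dz":-0.006,"rx":0,"ry":0,"rz":0},
    {"claw":0,"dx":0,"dy":0,"dz":-0.02,"rx":0,"ry":0,"rz":0},
    {"claw":0,"dx":0,"dy":0,"dz":-0.035,"rx":0,"ry":0,"rz":0},
    {"claw":0,"dx":0,"dy":0,"dz":-0.035,"rx":0,"ry":0,"rz":0},
    {"claw":0,"dx":0,"dy":0,"dz":-0.025,"rx":0,"ry":0,"rz":0},
    {"claw":0,"dx":0,"dy":0,"dz":-0.01,"rx":0,"ry":0,"rz":0},
    {"claw":0,"dx":0,"dy":0,"dz":0,"rx":0,"ry":0,"rz":0},
    {"claw":0,"dx":0,"dy":0,"dz":0,"rx":0,"ry":0,"rz":0},
  ],
)

```text
clock: 17.15
position: [0.5226, -0.3144, 0.1815]
tool_rot: [-3.141, 0.001, 1.3]
wrist_force: [0.0, 0.4, -1.7]
finger_gap: 0.0173
```

```bash
python3 -c "
from tip import *
st()
plan([.588,-.058,.18],[180,0,74.5],8)
iw=imaging.camera('side'); cv2.imwrite('pics/s12.png',cv2.resize(iw[60:190,280:430,::-1],None,fx=4.5,fy=4.5,interpolation=cv2.INTER_CUBIC))
iw=imaging.camera('wrist'); cv2.imwrite('pics/w12.png',iw[100:350,170:470,::-1])
"
```

```text
t 17.15 p [ 0.5226 -0.3144  0.1815] rpy [-179.97    0.03   74.46] F [ 0.   0.4 -1.7] T [ 0.01 -0.12  0.  ] gap 17.3 q [-0.64  0.5   1.42 -0.    1.21 -0.37]
dist 33.08297465139018 mm/row; deg/row 0.007307346885341412
{'dx': 0.0331, 'dy': -0.0007, 'dz': 0.0002} {'rx': -0.0, 'ry': 0.0, 'rz': -0.0}
{'dx': 0.0331, 'dy': -0.0007, 'dz': 0.0002} {'rx': -0.0, 'ry': 0.0, 'rz': -0.0}
{'dx': 0.0331, 'dy': -0.0007, 'dz': 0.0002} {'rx': -0.0, 'ry': 0.0, 'rz': -0.0}
{'dx': 0.0331, 'dy': -0.0007, 'dz': 0.0002} {'rx': -0.0, 'ry': 0.0, 'rz': -0.0}
{'dx': 0.0331, 'dy': -0.0007, 'dz': 0.0002} {'rx': -0.0, 'ry': 0.0, 'rz': -0.0}
{'dx': 0.0331, 'dy': -0.0007, 'dz': 0.0002} {'rx': -0.0, 'ry': 0.0, 'rz': -0.0}
{'dx': 0.0331, 'dy': -0.0007, 'dz': 0.0002} {'rx': -0.0, 'ry': 0.0, 'rz': -0.0}
{'dx': 0.0331, 'dy': -0.0007, 'dz': 0.0002} {'rx': -0.0, 'ry': 0.0, 'rz': -0.0}
```

View pics/s12.png

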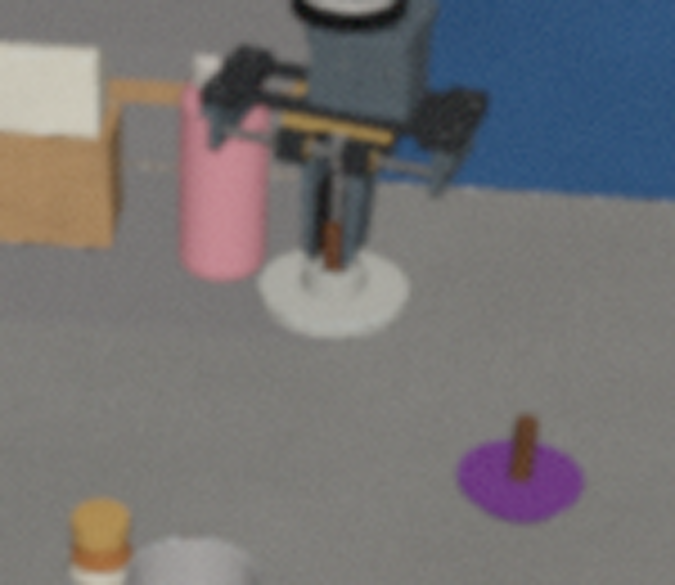

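View pics/w12.png

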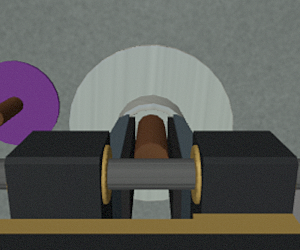

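Both lids are lifted together: the pull is about 1.7 N and they hang level. I'll carry them over the tin.

Request:
drive_tool(
  commands=[
    {"claw":0,"dx":0.015,"dy":0,"dz":0,"rx":0,"ry":0,"rz":0},
    {"claw":0,"dx":0.03,"dy":-0.001,"dz":0,"rx":0,"ry":0,"rz":0},
    {"claw":0,"dx":0.033,"dy":-0.001,"dz":0,"rx":0,"ry":0,"rz":0},
    {"claw":0,"dx":0.033,"dy":-0.001,"dz":0,"rx":0,"ry":0,"rz":0},
    {"claw":0,"dx":0.033,"dy":-0.001,"dz":0,"rx":0,"ry":0,"rz":0},
    {"claw":0,"dx":0.033,"dy":-0.001,"dz":0,"rx":0,"ry":0,"rz":0},
    {"claw":0,"dx":0.033,"dy":-0.001,"dz":0,"rx":0,"ry":0,"rz":0},
    {"claw":0,"dx":0.025,"dy":-0.001,"dz":0,"rx":0,"ry":0,"rz":0},
    {"claw":0,"dx":0.012,"dy":0,"dz":0,"rx":0,"ry":0,"rz":0},
    {"claw":0,"dx":0,"dy":0,"dz":0,"rx":0,"ry":0,"rz":0},
  ],
)

```text
clock: 18.5
position: [0.5817, -0.0587, 0.177]
tool_rot: [-3.133, -0.002, 1.301]
wrist_force: [-0.1, 0.3, -2.0]
finger_gap: 0.0169
```

```bash
python3 -c "
from tip import *
st()
plan([.5875,-.058,.16],[180,0,74.5],2)
"
```

```text
t 18.5 p [ 0.5817 -0.0587  0.177 ] rpy [-179.51   -0.11   74.55] F [-0.1  0.3 -2. ] T [-0.09 -0.04  0.03] gap 16.9 q [-0.2   0.48  1.49  0.    1.18  0.06]
dist 8.961788397084016 mm/row; deg/row 0.2539650608841095
{'dx': 0.0011, 'dy': 0.0027, 'dz': 0.0085} {'rx': -0.25, 'ry': -0.05, 'rz': 0.03}
{'dx': 0.0011, 'dy': 0.0027, 'dz': 0.0085} {'rx': -0.25, 'ry': -0.05, 'rz': 0.03}
```

Request:
drive_tool(
  commands=[
    {"claw":0,"dx":0.001,"dy":0.003,"dz":0.01,"rx":-0.3,"ry":-0.1,"rz":0},
    {"claw":0,"dx":0,"dy":0.003,"dz":0.01,"rx":-0.2,"ry":0,"rz":0},
    {"claw":0,"dx":0,"dy":0,"dz":0.006,"rx":0,"ry":0,"rz":0},
    {"claw":0,"dx":0,"dy":0,"dz":0,"rx":0,"ry":0,"rz":0},
    {"claw":0,"dx":0,"dy":0,"dz":0,"rx":0,"ry":0,"rz":0},
  ],
)

```text
clock: 19.12
position: [0.5873, -0.0618, 0.1482]
tool_rot: [-3.141, 0.001, 1.298]
wrist_force: [0.3, -0.2, -1.5]
finger_gap: 0.0173
```

```bash
python3 -c "
from tip import *
st()
plan([.5875,-.058,.1225],[180,0,74.5],6)
iw=imaging.camera('side'); cv2.imwrite('pics/s13.png',cv2.resize(iw[120:230,270:390,::-1],None,fx=5,fy=5,interpolation=cv2.INTER_CUBIC))
iw=imaging.camera('wrist'); cv2.imwrite('pics/w13.png',iw[:,:,::-1])
st()
im0=imaging.camera('top'); cv2.imwrite('pics/t13.png',cv2.resize(im0[140:240,280:400,::-1],None,fx=5,fy=5))
for c,n in (('side','outer_lid'),('side','collar_top'),('top','outer_lid'),('wrist','outer_lid')):
    for d in models.mark_of(c,n)[:1]: X=w(c,d['centre']); print(c,n,round(d['conf'],2),X)
"
```

```text
t 19.12 p [ 0.5873 -0.0618  0.1482] rpy [-179.96    0.03   74.39] F [ 0.3 -0.2 -1.5] T [-0.   -0.1   0.01] gap 17.3 q [-0.21  0.52  1.51 -0.    1.12  0.07]
dist 4.3282076643123455 mm/row; deg/row 0.020121851513494295
{'dx': 0.0006, 'dy': -0.0001, 'dz': 0.0043} {'rx': -0.01, 'ry': 0.01, 'rz': -0.02}
{'dx': 0.0006, 'dy': -0.0001, 'dz': 0.0043} {'rx': -0.01, 'ry': 0.01, 'rz': -0.02}
{'dx': 0.0006, 'dy': -0.0001, 'dz': 0.0043} {'rx': -0.01, 'ry': 0.01, 'rz': -0.02}
{'dx': 0.0006, 'dy': -0.0001, 'dz': 0.0043} {'rx': -0.01, 'ry': 0.01, 'rz': -0.02}
{'dx': 0.0006, 'dy': -0.0001, 'dz': 0.0043} {'rx': -0.01, 'ry': 0.01, 'rz': -0.02}
{'dx': 0.0006, 'dy': -0.0001, 'dz': 0.0043} {'rx': -0.01, 'ry': 0.01, 'rz': -0.02}
t 19.23 p [ 0.5874 -0.0617  0.1484] rpy [-179.98    0.03   74.4 ] F [ 1.  -0.7 -2. ] T [-0.02 -0.1   0.07] gap 17.4 q [-0.21  0.52  1.51 -0.    1.12  0.07]
side outer_lid 0.78 [ 0.5819 -0.0622  0.1178]
side collar_top 0.61 [ 0.5862 -0.0644  0.1432]
wrist outer_lid 0.85 [ 0.5875 -0.0574  0.1161]
```

View pics/s13.png

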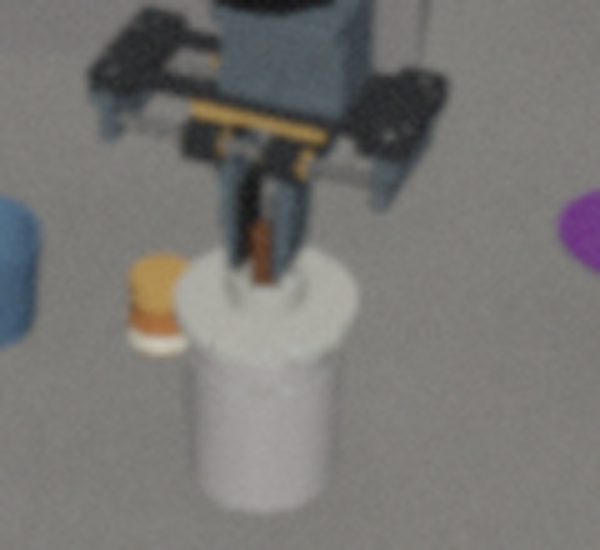

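View pics/w13.png

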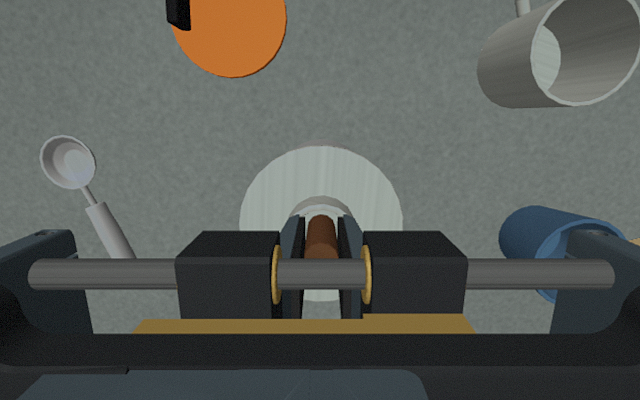

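View pics/t13.png

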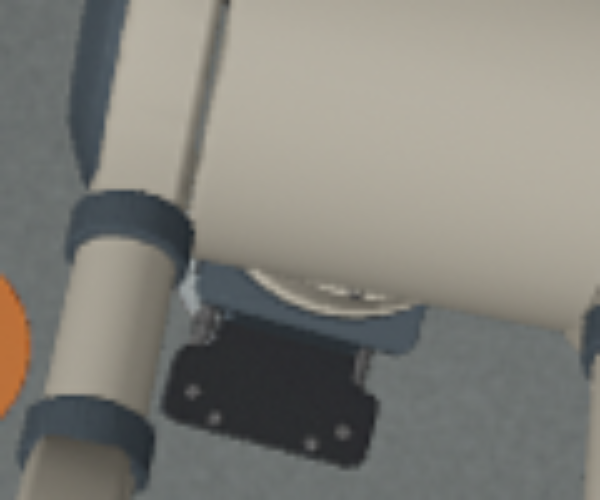

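The lid is concentric with the tin in the side view, both at about column 266. I'll shift about 3.5 mm in tool x and lower.

Request:
drive_tool(
  commands=[
    {"claw":0,"dx":0.0025,"dy":0,"dz":0.004,"rx":0,"ry":0,"rz":0},
    {"claw":0,"dx":0.001,"dy":0,"dz":0.006,"rx":0,"ry":0,"rz":0},
    {"claw":0,"dx":0,"dy":0,"dz":0.004,"rx":0,"ry":0,"rz":0},
    {"claw":0,"dx":0,"dy":0,"dz":0,"rx":0,"ry":0,"rz":0},
  ],
)

```text
clock: 19.98
position: [0.5883, -0.0578, 0.1332]
tool_rot: [-3.141, 0.001, 1.299]
wrist_force: [0.9, -0.4, -2.1]
finger_gap: 0.0171
```

```bash
python3 -c "
from tip import *
st()
plan([.5875,-.058,.1225],[180,0,74.5],4)
"
```

```text
t 19.98 p [ 0.5883 -0.0578  0.1332] rpy [-179.96    0.03   74.43] F [ 0.9 -0.4 -2.1] T [ 0.02 -0.06  0.01] gap 17.1 q [-0.2   0.53  1.52 -0.    1.08  0.07]
dist 2.67248668180604 mm/row; deg/row 0.02107064252879082
{'dx': -0.0001, 'dy': -0.0002, 'dz': 0.0027} {'rx': -0.01, 'ry': 0.01, 'rz': -0.02}
{'dx': -0.0001, 'dy': -0.0002, 'dz': 0.0027} {'rx': -0.01, 'ry': 0.01, 'rz': -0.02}
{'dx': -0.0001, 'dy': -0.0002, 'dz': 0.0027} {'rx': -0.01, 'ry': 0.01, 'rz': -0.02}
{'dx': -0.0001, 'dy': -0.0002, 'dz': 0.0027} {'rx': -0.01, 'ry': 0.01, 'rz': -0.02}
```

Request:
drive_tool(
  commands=[
    {"claw":0,"dx":0,"dy":-0.0005,"dz":0.003,"rx":0,"ry":0,"rz":0},
    {"claw":0,"dx":0,"dy":0,"dz":0.003,"rx":0,"ry":0,"rz":0},
    {"claw":0,"dx":0,"dy":0,"dz":0.002,"rx":0,"ry":0,"rz":0},
    {"claw":0,"dx":0,"dy":0,"dz":0,"rx":0,"ry":0,"rz":0},
  ],
)

```text
clock: 20.48
position: [0.5878, -0.0577, 0.1246]
tool_rot: [-3.141, 0.001, 1.299]
wrist_force: [-0.2, 0.4, -0.9]
finger_gap: 0.0169
```

```bash
python3 -c "
from tip import *
st()
plan([.5875,-.058,.1225],[180,0,74.5],2)
iw=imaging.camera('side'); cv2.imwrite('pics/s14.png',cv2.resize(iw[120:230,270:390,::-1],None,fx=5,fy=5,interpolation=cv2.INTER_CUBIC))
"
```

```text
t 20.48 p [ 0.5878 -0.0577  0.1246] rpy [-179.97    0.03   74.42] F [-0.2  0.4 -0.9] T [-0.01 -0.1   0.02] gap 16.9 q [-0.2   0.54  1.53 -0.    1.06  0.07]
dist 1.0851142299237078 mm/row; deg/row 0.043583115055361256
{'dx': -0.0002, 'dy': -0.0001, 'dz': 0.0011} {'rx': -0.02, 'ry': 0.01, 'rz': -0.04}
{'dx': -0.0002, 'dy': -0.0001, 'dz': 0.0011} {'rx': -0.02, 'ry': 0.01, 'rz': -0.04}
```

View pics/s14.png

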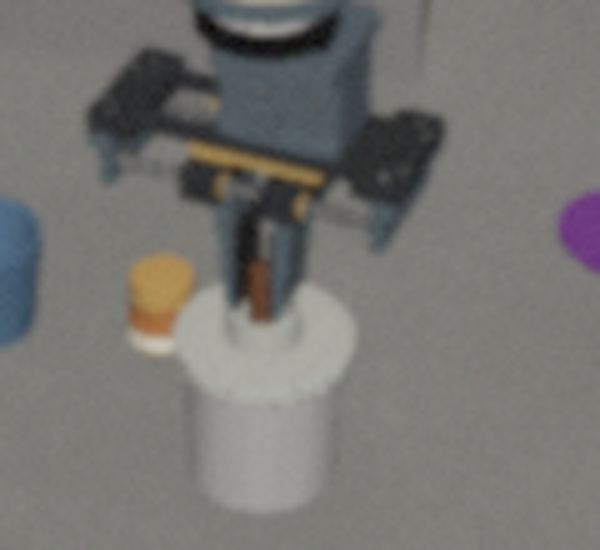

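The plug is in the mouth with no snagging force. Lowering the last 2 mm.

Request:
drive_tool(
  commands=[
    {"claw":0,"dx":0,"dy":0,"dz":0.0015,"rx":0,"ry":0,"rz":0},
    {"claw":0,"dx":0,"dy":0,"dz":0.0007,"rx":0,"ry":0,"rz":0},
  ],
)

```text
clock: 20.78
position: [0.588, -0.0578, 0.1226]
tool_rot: [3.142, 0.001, 1.299]
wrist_force: [-0.1, 0.3, -0.3]
finger_gap: 0.0173
```

```bash
python3 -c "
from tip import *
st()
"
```

```text
t 20.77 p [ 0.588  -0.0578  0.1226] rpy [180.     0.03  74.42] F [-0.1  0.3 -0.3] T [-0.03  0.    0.04] gap 17.3 q [-0.2   0.55  1.54 -0.    1.06  0.07]
```

Request:
drive_tool(
  commands=[
    {"claw":0,"dx":0,"dy":0,"dz":0.0006,"rx":0,"ry":0,"rz":0},
    {"claw":0,"dx":0,"dy":0,"dz":0.0003,"rx":0,"ry":0,"rz":0},
  ],
)

```text
clock: 21.02
position: [0.588, -0.0577, 0.1224]
tool_rot: [3.141, 0.0, 1.299]
wrist_force: [-1.8, -0.2, 4.4]
finger_gap: 0.0169
```

```bash
python3 -c "
from tip import *
st()
"
```

```text
t 21.02 p [ 0.588  -0.0577  0.1224] rpy [179.98   0.03  74.42] F [-1.8 -0.2  4.4] T [ 0.02  0.32 -0.03] gap 16.9 q [-0.2   0.55  1.54 -0.    1.06  0.07]
```

Contact is 4.4 N at z = 0.1224 m, against an expected seated height of 0.1225. Releasing and rising a little to look.

Request:
drive_tool(
  commands=[
    {"claw":0.75,"dx":0,"dy":0,"dz":-0.0004,"rx":0,"ry":0,"rz":0},
    {"claw":0.75,"dx":0,"dy":0,"dz":0,"rx":0,"ry":0,"rz":0},
    {"claw":0.75,"dx":0,"dy":0,"dz":0,"rx":0,"ry":0,"rz":0},
    {"claw":0.75,"dx":0,"dy":0,"dz":0,"rx":0,"ry":0,"rz":0},
    {"claw":0.75,"dx":0,"dy":0,"dz":-0.02,"rx":0,"ry":0,"rz":0},
    {"claw":0.75,"dx":0,"dy":0,"dz":-0.02,"rx":0,"ry":0,"rz":0},
    {"claw":0.75,"dx":0,"dy":0,"dz":0,"rx":0,"ry":0,"rz":0},
  ],
)

```text
clock: 21.9
position: [0.5881, -0.0578, 0.1634]
tool_rot: [3.141, 0.0, 1.299]
wrist_force: [-0.5, -0.2, 0.6]
finger_gap: 0.0687
```

```bash
python3 -c "
from tip import *
iw=imaging.camera('side'); cv2.imwrite('pics/s15.png',cv2.resize(iw[120:230,270:390,::-1],None,fx=5,fy=5,interpolation=cv2.INTER_CUBIC))
st()
cam('wrist')
iw=imaging.camera('wrist'); cv2.imwrite('pics/w15.png',iw[:,:,::-1])
for c,n in (('side','outer_lid'),('side','collar_top'),('side','knob_top'),('wrist','collar_top'),('wrist','knob_top'),('wrist','outer_lid')):
    for d in models.mark_of(c,n)[:1]: X=w(c,d['centre']); print(c,n,round(d['conf'],2),X)
for X in ([.588,-.058,.143],[.588,-.058,.117],[.588,-.058,.097]): print(proj('wrist',X))
print('disc',fit('wrist',gray(iw),[.588,-.058],.097,.052))
"
```

```text
t 21.95 p [ 0.5876 -0.0577  0.1625] rpy [-179.94    0.03   74.42] F [ 0.1 -0.  -0.7] T [-0.06 -0.09 -0.01] gap 68.1 q [-0.2   0.5   1.49 -0.    1.15  0.07]
side outer_lid 0.7 [ 0.5818 -0.0593  0.0889]
side collar_top 0.66 [ 0.7782 -0.1697 -0.0006]
side knob_top 0.83 [ 0.376  -0.2947  0.0672]
wrist knob_top 0.8 [ 0.5853 -0.0564  0.1427]
wrist outer_lid 0.61 [ 0.5865 -0.0527  0.0876]
[323.0889 231.5536]
[322.855  218.4789]
[322.7079 210.2497]
disc (array([ 0.587 , -0.0574,  0.0511]), 66, np.float64(0.00035462014611191417))
```

View pics/s15.png

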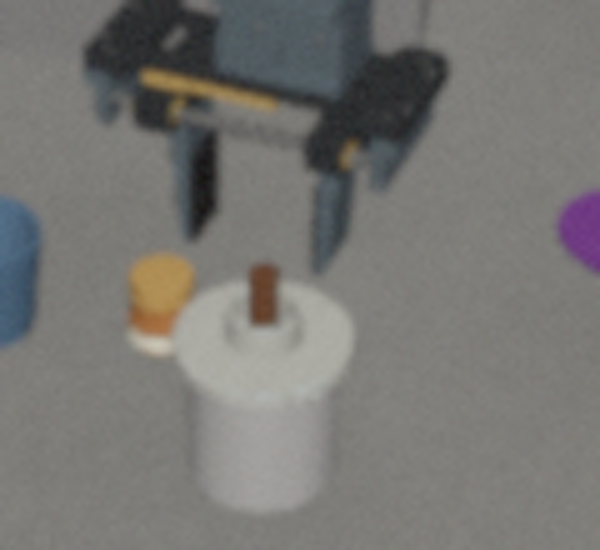

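View pics/w15.png

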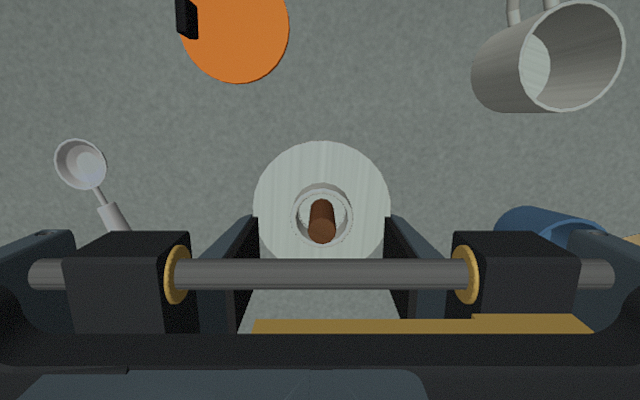

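The lid sits level on the tin. In the wrist view the collar is centred near column 321.5, about 0.5–0.9 mm off the jaw centre. I'll descend to the collar.

Request:
drive_tool(
  commands=[
    {"claw":0.7,"dx":0,"dy":-0.0005,"dz":0.02,"rx":0,"ry":0,"rz":0},
    {"claw":0.65,"dx":0,"dy":0,"dz":0.02,"rx":0,"ry":0,"rz":0},
    {"claw":0.65,"dx":0,"dy":0,"dz":0.012,"rx":0,"ry":0,"rz":0},
    {"claw":0.6,"dx":0,"dy":0,"dz":0.004,"rx":0,"ry":0,"rz":0},
    {"claw":0.6,"dx":0,"dy":0,"dz":0,"rx":0,"ry":0,"rz":0},
  ],
)

```text
clock: 22.92
position: [0.5869, -0.0575, 0.1042]
tool_rot: [-3.139, 0.001, 1.299]
wrist_force: [-0.4, -0.3, 0.9]
finger_gap: 0.0543
```

```bash
python3 -c "
from tip import *
st()
plan([.5872,-.058,.101],[180,0,74.5],1)
cam('wrist')
iw=imaging.camera('wrist'); cv2.imwrite('pics/w16.png',cv2.resize(iw[100:320,200:440,::-1],None,fx=2.5,fy=2.5))
"
```

```text
t 22.93 p [ 0.5869 -0.0575  0.1042] rpy [-179.87    0.04   74.42] F [-0.4 -0.3  0.9] T [-0.07 -0.05 -0.02] gap 54.3 q [-0.2   0.57  1.55 -0.    1.02  0.07]
dist 3.2850120941805243 mm/row; deg/row 0.15487447684531674
{'dx': -0.0004, 'dy': 0.0004, 'dz': 0.0032} {'rx': -0.13, 'ry': 0.04, 'rz': -0.08}
```

View pics/w16.png

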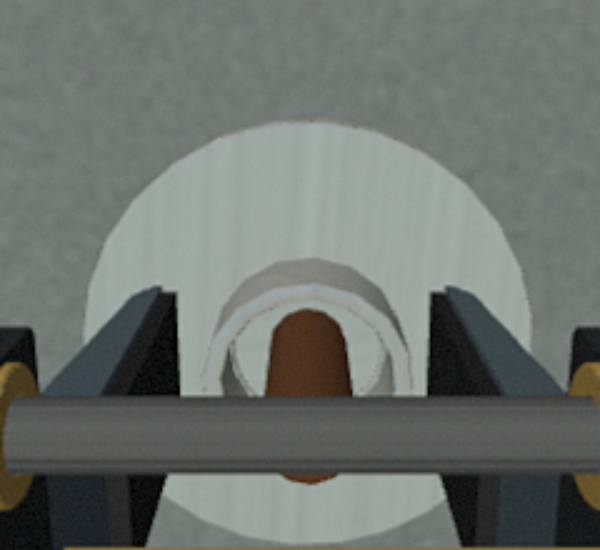

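The collar is within about 0.5 mm of the jaw centre. A small correction, then a gentle close.

Request:
drive_tool(
  commands=[
    {"claw":0.55,"dx":0,"dy":0.0004,"dz":0.0025,"rx":-0.1,"ry":0,"rz":0},
    {"claw":0.52,"dx":0,"dy":0,"dz":0,"rx":0,"ry":0,"rz":0},
    {"claw":0.4,"dx":0,"dy":0,"dz":0,"rx":0,"ry":0,"rz":0},
    {"claw":0.3,"dx":0,"dy":0,"dz":0,"rx":0,"ry":0,"rz":0},
    {"claw":0.3,"dx":0,"dy":0,"dz":0,"rx":0,"ry":0,"rz":0},
  ],
  newtons=15,
)

```text
clock: 23.6
position: [0.5881, -0.0578, 0.1031]
tool_rot: [3.14, 0.0, 1.299]
wrist_force: [-0.7, -0.0, 0.4]
finger_gap: 0.0427
```

```bash
python3 -c "
from tip import *
st()
"
```

```text
t 23.6 p [ 0.5881 -0.0578  0.1031] rpy [179.89   0.03  74.42] F [-0.7 -0.   0.4] T [-0.07 -0.1   0.03] gap 42.7 q [-0.2   0.57  1.55 -0.    1.01  0.07]
```

Gap 42.7 mm, so the collar is held. Firming the grip and starting slowly straight up.

Request:
drive_tool(
  commands=[
    {"claw":0.3,"dx":0,"dy":0,"dz":0,"rx":0,"ry":0,"rz":0},
    {"claw":0.3,"dx":0,"dy":0,"dz":-0.003,"rx":0,"ry":0,"rz":0},
    {"claw":0.3,"dx":0,"dy":0,"dz":-0.005,"rx":0,"ry":0,"rz":0},
    {"claw":0.3,"dx":0,"dy":0,"dz":-0.006,"rx":0,"ry":0,"rz":0},
    {"claw":0.3,"dx":0,"dy":0,"dz":0,"rx":0,"ry":0,"rz":0},
  ],
  newtons=25,
)

```text
clock: 24.22
position: [0.5882, -0.0578, 0.1184]
tool_rot: [3.139, 0.0, 1.299]
wrist_force: [-0.0, 0.1, -0.4]
finger_gap: 0.0423
```

```bash
python3 -c "
from tip import *
st()
iw=imaging.camera('side'); cv2.imwrite('pics/s17.png',cv2.resize(iw[120:230,270:390,::-1],None,fx=5,fy=5,interpolation=cv2.INTER_CUBIC))
plan([.588,-.0578,.203],[180,0,74.42],6)
"
```

```text
t 24.23 p [ 0.5882 -0.0578  0.1184] rpy [179.87   0.02  74.43] F [-0.   0.1 -0.4] T [-0.03 -0.08 -0.05] gap 42.3 q [-0.2   0.55  1.54 -0.    1.05  0.07]
dist 14.152015712912101 mm/row; deg/row 0.019876553099423624
{'dx': -0.0, 'dy': 0.0, 'dz': -0.0142} {'rx': 0.02, 'ry': 0.0, 'rz': 0.0}
{'dx': -0.0, 'dy': 0.0, 'dz': -0.0142} {'rx': 0.02, 'ry': 0.0, 'rz': 0.0}
{'dx': -0.0, 'dy': 0.0, 'dz': -0.0142} {'rx': 0.02, 'ry': 0.0, 'rz': 0.0}
{'dx': -0.0, 'dy': -0.0, 'dz': -0.0142} {'rx': 0.02, 'ry': 0.0, 'rz': 0.0}
{'dx': -0.0, 'dy': -0.0, 'dz': -0.0142} {'rx': 0.02, 'ry': 0.0, 'rz': 0.0}
{'dx': -0.0, 'dy': -0.0, 'dz': -0.0142} {'rx': 0.02, 'ry': 0.0, 'rz': 0.0}
```

View pics/s17.png

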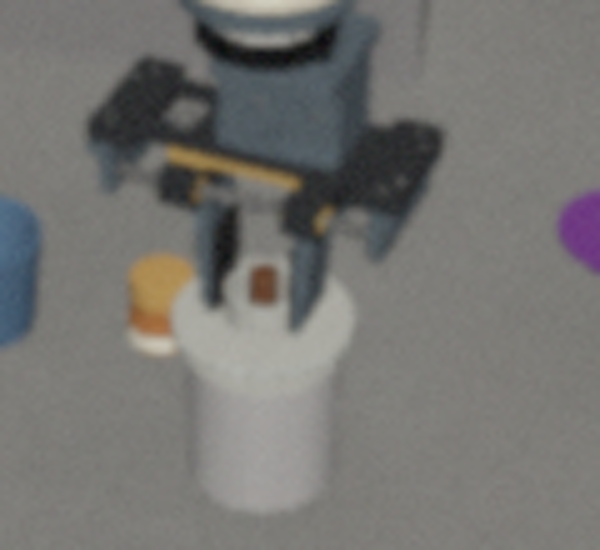

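The outer lid is rising over the knob, and the knob top stays at (263,268), the same place as when it was seated. Continuing up.

Request:
drive_tool(
  commands=[
    {"claw":0.3,"dx":0,"dy":0,"dz":-0.01,"rx":0,"ry":0,"rz":0},
    {"claw":0.3,"dx":0,"dy":0,"dz":-0.014,"rx":0,"ry":0,"rz":0},
    {"claw":0.3,"dx":0,"dy":0,"dz":-0.014,"rx":0,"ry":0,"rz":0},
    {"claw":0.3,"dx":0,"dy":0,"dz":-0.014,"rx":0,"ry":0,"rz":0},
    {"claw":0.3,"dx":0,"dy":0,"dz":-0.014,"rx":0,"ry":0,"rz":0},
    {"claw":0.3,"dx":0,"dy":0,"dz":-0.012,"rx":0,"ry":0,"rz":0},
    {"claw":0.3,"dx":0,"dy":0,"dz":-0.005,"rx":0,"ry":0,"rz":0},
    {"claw":0.3,"dx":0,"dy":0,"dz":0,"rx":0,"ry":0,"rz":0},
    {"claw":0.3,"dx":0,"dy":0,"dz":0,"rx":0,"ry":0,"rz":0},
  ],
)

```text
clock: 25.4
position: [0.588, -0.0577, 0.2076]
tool_rot: [3.139, 0.0, 1.299]
wrist_force: [-0.3, 0.2, 0.3]
finger_gap: 0.0427
```

```bash
python3 -c "
from tip import *
st()
iw=imaging.camera('side'); cv2.imwrite('pics/s18.png',cv2.resize(iw[80:230,250:410,::-1],None,fx=4,fy=4,interpolation=cv2.INTER_CUBIC)); cv2.imwrite('pics/s18f.png',iw[:,:,::-1])
plan([.588,-.0578,.203],[180,0,74.42],1)
for n in ('inner_lid','outer_lid','knob_top','cover'):
    for d in models.mark_of('side',n)[:2]: X=w('side',d['centre']); print(n,round(d['conf'],2),X)
"
```

```text
t 25.4 p [ 0.588  -0.0577  0.2076] rpy [179.84   0.02  74.42] F [-0.3  0.2  0.3] T [-0.05 -0.08 -0.03] gap 42.7 q [-0.2   0.45  1.44 -0.    1.25  0.07]
dist 4.541750918469939 mm/row; deg/row 0.15807590297719426
{'dx': -0.0001, 'dy': 0.0001, 'dz': 0.0045} {'rx': 0.16, 'ry': 0.02, 'rz': 0.0}
inner_lid 0.92 [ 0.5794 -0.0592  0.0765]
inner_lid 0.74 [ 0.5839 -0.056   0.0004]
outer_lid 0.9 [ 0.5801 -0.0561  0.1947]
knob_top 0.8 [ 0.3747 -0.2961  0.0674]
knob_top 0.58 [ 0.5848 -0.0554  0.1412]
cover 0.66 [0.4961 0.3224 0.0116]
cover 0.62 [0.55   0.1074 0.0015]
```

View pics/s18.png

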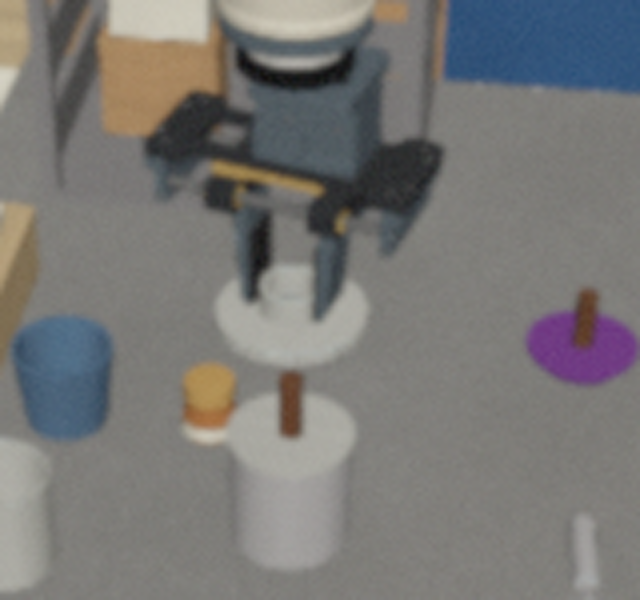

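View pics/s18f.png

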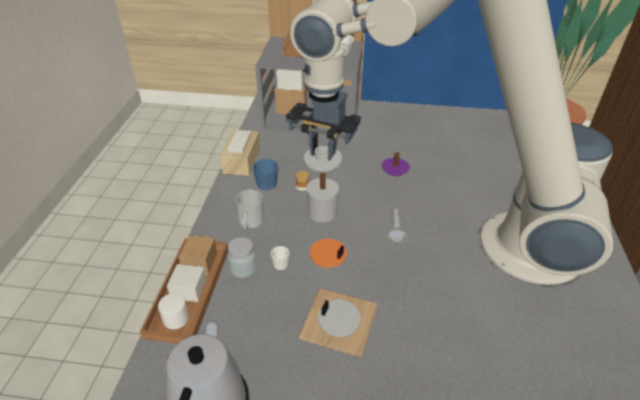

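The inner lid is seated upright with its knob at (290,405), and the outer lid hangs level 104 mm up. I'll trim it to about 100 mm and hand in.

Request:
drive_tool(
  commands=[
    {"claw":0.3,"dx":0,"dy":0,"dz":0.004,"rx":0.15,"ry":0,"rz":0},
    {"claw":0.3,"dx":0,"dy":0,"dz":0,"rx":0,"ry":0,"rz":0},
    {"claw":0.3,"dx":0,"dy":0,"dz":0,"rx":0,"ry":0,"rz":0},
    {"claw":0.3,"dx":0,"dy":0,"dz":0,"rx":0,"ry":0,"rz":0},
  ],
)

```text
clock: 26.15
position: [0.5879, -0.0577, 0.203]
tool_rot: [-3.141, 0.0, 1.299]
wrist_force: [0.3, -0.2, -0.7]
finger_gap: 0.0424
```

```bash
python3 -c "
from h import *
st()
iw=imaging.camera('side'); cv2.imwrite('pics/s19.png',cv2.resize(iw[80:230,250:410,::-1],None,fx=4,fy=4))
s=env.read_state()
if s['finger_gap']>.04 and abs(s['position'][2]-.2036)<.004: print(env.job_done())
st()
"
```

```text
t 26.15 p [ 0.5879 -0.0577  0.203 ] rpy [-179.97    0.03   74.42] F [ 0.3 -0.2 -0.7] T [ 0.01 -0.05  0.01] gap 42.4 q [-0.2   0.46  1.45 -0.    1.24  0.07]
the job is handed in; nothing more can be done
None
the job is handed in; nothing more can be done
```

View pics/s19.png

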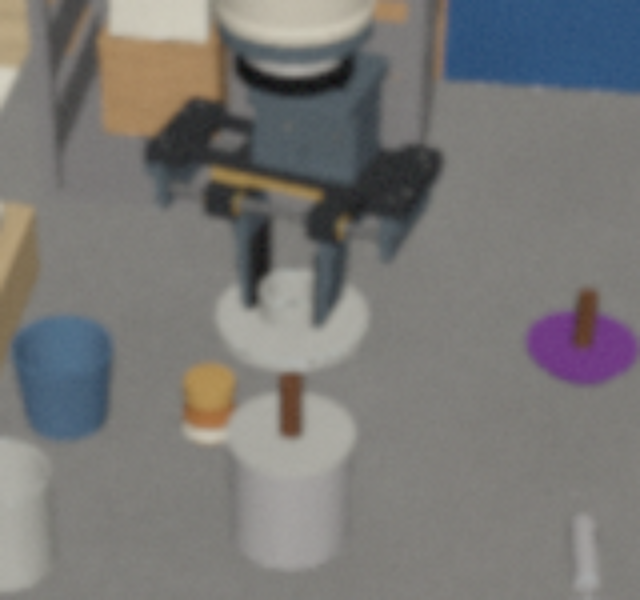

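All the steps were done in the order asked, and the job was handed in at about 26 s.

- **Cover:** I tipped it about 17° by its fin and lifted it off. It lies flat, fin up, at (0.498, 0.321), within about 1 mm of the board's centre. That the near edge stayed on the tin while tipping rests on the side view and the planned pivot; the force reading was too noisy to confirm it.
- **Double lid:** I lifted both lids together by the knob and lowered them until contact at 4.4 N. The tool height there was 0.1224 m, against 0.1225 m expected when seated. Then I let go.
- **Outer lid:** I lifted it by the collar straight up about 100 mm. It is still held level above the tin at the end, with the finger gap at 42.4 mm (the 44 mm collar reads slightly low).
- **Inner lid:** The last side view shows it upright in the tin. The network puts its origin at 0.0765 m, against 0.076 m nominal.

**Disagreements:** The side camera's network gave some x positions 3–8 mm lower than the top-camera fits and the tool position. I went by the top camera and the tool. The other things looked unmoved in the last pictures, but I did not measure them.

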